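# Clear the setting masters and load blanks in a thickness comparator

## Robot

A 6-joint arm with a two-finger parallel gripper is mounted at the origin on a cart in front of the work surface, level with it; the furniture and walls round the work are solid. World frame = base frame: x ahead of the robot, y to its left, z up, the work surface at z = 0. Lengths are in m, angles in rad, forces in N, time in s.
With the tool pointing down it reaches from about 0.35 to 0.975 m from the base axis. Payload 7.1 kg.
Tool frame: the origin (TCP) lies on the centre line of the jaws, within the pads' length; the fingertips stand 25 mm ahead of it and the grasp point (between the pads) lies 6 mm ahead of it; x points along the fingers, y is the direction in which the jaws open and shut, and the axes are right-handed (so a half turn about x gives the same grasp; the last joint's range is limited). The gripper opens to 88 mm and grips with 3 to 60 N. Pads are 20 mm wide; open, the fingers measure 115 mm over their backs; the gripper's body (75 mm by 178 mm) begins 61 mm behind the grasp point.
Start: joints at [1.158, 0.423, 1.63, -0, 1.089, -0.019], TCP at [0.24, 0.577, 0.248] pointing down, gripper open.
Joint ranges: [-3, 3], [-0.9, 2.11], [0.09, 2.58], [-1.31, 4.45], [0.11, 2.69], [-2.54, 2.54]. Speed limits (rad/s): [2.39, 2.39, 3.01, 3.14, 3.14, 3.14].

## Interface

Orientations are given as a 3x3 rotation matrix whose columns are the frame's x, y, z axes.
In Python, from rig import * gives the robot as it stands.
- The arm moves only by the shell command python3 -m pendant 'ROWS' [FORCE]. ROWS is JSON, a list that holds one entry, the list of rows, each a list of 7 numbers: the shift along the world's x, y, z in mm, then the turn, a rotation vector about the world's x, y, z in rad, then the opening, from -1 (shut) to 1 (fully open). A call has exactly 10 rows; each row is the pose to reach, as a shift and turn from the pose commanded when the call began; what a row does not reach only later rows make up. A row lasts 1/10 s, in which the tool goes at most 50 mm and 8.59 degrees, less where a joint would pass 70% of its speed; a pose out of reach is approached as far as the arm can. A call with a gripper value outside its range is refused whole. The fingers move at their own pace and stop on an object; FORCE is the grip in N (left out, the last holds). Time passes only in rows, so rows that repeat a pose let the fingers close, or fill a call up. It gives the time, the measured TCP pose, the force and the opening at its end, in the units of the state.
- read_state(): the state, without advancing time (a new reading comes with each control period).
- read_camera(name): name is "scene" or "side" or "wrist"; returns a dict with "image" (400x640x3 uint8, red, green, blue), "vfov" (degrees; the focal length in pixels is half the picture's height over the tangent of half this angle, whatever the lens; pixels are square), "cx", "cy" (the principal point, pixels), "R" (3x3) and "t" (3): a world point X has camera coordinates R X + t. Camera axes: x right, y down, z forward; pixel columns grow to the right and rows downward; lengths in m; the calibration is good to about 2 mm. A picture is of the moment at which its call begins. There is no depth.
- close_job(): hands the job in, once; it reports no verdict.
The state is a dict: "t": time; "qpos": joint angles; "joint_velocities": joint speeds; "effort": joint torques, N m; "position": TCP position; "eef_rot": TCP orientation; "force": force on the tool from outside, world axes, zero at the start; "wrist_torque": the same for the moment, N m; "opening": opening from 0.0 (shut) to 1.0 (fully open).
Only numpy, scipy, OpenCV 4.12 (cv2) and the standard library are available. Lean on these libraries where they do the work, as an engineer would, in place of code of your own. Each camera call takes 0.05 s, during which the arm holds its last target.

## Task

The comparator has just been zeroed: pull its pocket slide all the way out from under the gauge bridge, put each steel setting master back into its own slot of the wooden block, and lay every white blank into the pocket of its own outline. When all of them sit flat in place, slide the pockets steadily back under the bridge, fully home to the stop, and let go. Do not bang the slide or press against the gauge bridge, and leave the other things on the bench where they are.

Things in the scene. Friction and masses are not known exactly. Their poses are not given: they have to be found in the camera images.
- slide_plate (a joint): Dark steel pocket slide of the thickness comparator, on guides. 0 = fully in, at its stop under the gauge bridge; 0.110 m = fully out, at its loading stop. It moves along the y axis of the pocket points (out is -y), stays where it is left, and takes 3 to 6 N to move. Plate 222 mm (x) by 80 mm (y), upper face 22 mm above the worktop.
- handle (a point): Middle of the slide's pull handle: a level round steel bar 10 mm thick along x, on two posts 68 mm apart, axis 57 mm above the worktop, 30 mm clear below the bar, 58 mm clear between the posts. It stands 90 mm to the -y side of the line of pockets, 59 mm clear of the bridge when the slide is in. Axes as for the pockets.
- pocket_disc (a point): (All parts are 16 mm thick and stand 9 mm proud of pockets and slots when seated.) Centre of the floor of the round pocket (middle one of the row) in the slide: 59 mm across, 7 mm deep, floor 15 mm above the worktop. Axes: x along the row of pockets away from the robot, y the way the slide goes in under the bridge, z up.
- pocket_square (a point): Centre of the floor of the square pocket (nearest the robot, 66 mm from the round one) in the slide: 55 by 55 mm, sides along x and y, 7 mm deep, floor 15 mm above the worktop. Axes: x along the row of pockets away from the robot, y the way the slide goes in under the bridge, z up.
- pocket_oblong (a point): Centre of the floor of the oblong pocket (farthest from the robot, 75 mm from the round one) in the slide: 73 mm along x by 43 mm along y, 7 mm deep, floor 15 mm above the worktop. Axes: x along the row of pockets away from the robot, y the way the slide goes in under the bridge, z up.
- bridge: Grey fixed gauge bridge, a C-frame overhanging the measuring place: beam 236 mm along x, underside 36 mm, top 58 mm above the worktop, gauge heads to 80 mm. It fills y = 84 to 181 mm of this frame; the pockets lie at y = 0 with the slide out, y = 110 mm with it in. Seated parts (tops at 31 mm) pass 5 mm under it, unseated ones do not. Origin on the worktop below the pulled-out pockets; axes as for the pockets.
- slot_disc (a point): Centre of the floor of the round storage slot in the wooden master block (156 by 174 by 17 mm, fixed on the worktop on the robot's right; a small metal label by each slot shows its outline): 59 mm across, 7 mm deep, floor 10 mm above the worktop. Axes: y from the round to the square slot, x from those two to the oblong one (away from the robot), z up.
- slot_square (a point): Centre of the floor of the square storage slot in the same block, 74 mm along y from the round one: 55 by 55 mm, sides along x and y, 7 mm deep, floor 10 mm above the worktop. Axes as for the round slot. Between block and comparator stands the stencil fixture: its frame's top is 180 mm high and begins 440 mm ahead of the robot, and a camera hangs over it, 350 mm up, from 515 mm ahead: carry things across in front of that camera.
- slot_oblong (a point): Centre of the floor of the oblong storage slot in the same block, 77 mm along x beyond the line of the other two and midway between them: 73 mm along y by 43 mm along x, 7 mm deep, floor 10 mm above the worktop; 26 mm of wood lie between it and the round and square slots. Axes as for the round slot, so a part lying in it has its long side along y.
- master_disc: Round setting master: lapped steel disc 56 mm across, 16 mm thick, 0.2 to 0.3 kg, with a small dark bore in the middle. Starts in the round pocket under the bridge, or is absent. Its origin is the centre of the solid; z is its axis (through the thickness), either face may be up. 
- master_square: Square setting master: lapped steel plate 52 by 52 by 16 mm, 0.2 to 0.3 kg, with a small dark bore in the middle; sides along its x and y. Starts in the square pocket under the bridge, or is absent. Its origin is the centre of the solid; z is its axis (through the thickness), either face may be up. 
- master_oblong: Oblong setting master: lapped steel plate, 70 mm along its x, 40 mm along its y, 16 mm thick, 0.2 to 0.3 kg, with a small dark bore in the middle. Starts in the oblong pocket under the bridge, or is absent. Its origin is the centre of the solid; z is its axis (through the thickness), either face may be up. 
- blank_disc: Round blank: plain white ceramic disc 56 mm across, 16 mm thick, about 0.13 kg, no bore. Lies flat on the worktop right of the comparator, or is absent. The stencil fixture's micrometer juts out near there, 105 to 126 mm up, 565 to 585 mm ahead of the robot, as far as 105 mm left of its middle. Its origin is the centre of the solid; z is its axis (through the thickness), either face may be up. 
- blank_square: Square blank: plain white ceramic plate 52 by 52 by 16 mm, about 0.13 kg, no bore; sides along its x and y. Lies flat on the worktop right of the comparator, or is absent. Its origin is the centre of the solid; z is its axis (through the thickness), either face may be up. 
- blank_oblong: Oblong blank: plain white ceramic plate, 70 mm along its x, 40 mm along its y, 16 mm thick, about 0.13 kg, no bore. Lies flat on the worktop right of the comparator, or is absent. Its origin is the centre of the solid; z is its axis (through the thickness), either face may be up. 
- tape_small: Roll of tape lying flat beyond the blanks, 69 mm across and 19 mm high. Bystander.
- sample_box: Flat black chip box with clear lid, 69 by 66 by 20 mm, beyond the master block. Bystander.
- marker_pen: Dark marker pen, 135 mm long, lying behind the master block. Bystander.

How it is judged:
On the way, in this order (a step that is already met when the one before it is completed fails the run):
1. the slide is pulled all the way out (value of joint slide_plate above 0.104 m), for 0.2 s.
2. with the slide out, every master sits in its own slot of the block and every blank in its matching pocket (value of joint slide_plate above 0.09 m and horizontal distance between master_disc and slot_disc below 0.003 m and z of master_disc in the frame of slot_disc between 0.006 and 0.0105 m and angle between the z axis of master_disc and the z axis of slot_disc, either way round below 0.08 rad and horizontal distance between master_square and slot_square below 0.003 m and z of master_square in the frame of slot_square between 0.006 and 0.0105 m and angle between the z axis of master_square and the z axis of slot_square, either way round below 0.08 rad and horizontal distance between master_oblong and slot_oblong below 0.003 m and z of master_oblong in the frame of slot_oblong between 0.006 and 0.0105 m and angle between the z axis of master_oblong and the z axis of slot_oblong, either way round below 0.08 rad and horizontal distance between blank_disc and pocket_disc below 0.003 m and z of blank_disc in the frame of pocket_disc between 0.006 and 0.0105 m and angle between the z axis of blank_disc and the z axis of pocket_disc, either way round below 0.08 rad and horizontal distance between blank_square and pocket_square below 0.003 m and z of blank_square in the frame of pocket_square between 0.006 and 0.0105 m and angle between the z axis of blank_square and the z axis of pocket_square, either way round below 0.08 rad and horizontal distance between blank_oblong and pocket_oblong below 0.003 m and z of blank_oblong in the frame of pocket_oblong between 0.006 and 0.0105 m and angle between the z axis of blank_oblong and the z axis of pocket_oblong, either way round below 0.08 rad), for 0.2 s.
At the end, for the whole second after the job is handed in: The slide is home under the bridge (within 4 mm of its stop), every master present sits flat in its own slot of the wooden block and every blank present flat in its matching pocket (centre within 3 mm, resting on the floor of the pocket, level), all at rest (value of joint slide_plate below 0.004 m and horizontal distance between master_disc and slot_disc below 0.003 m and z of master_disc in the frame of slot_disc between 0.006 and 0.0105 m and angle between the z axis of master_disc and the z axis of slot_disc, either way round below 0.08 rad and horizontal distance between master_square and slot_square below 0.003 m and z of master_square in the frame of slot_square between 0.006 and 0.0105 m and angle between the z axis of master_square and the z axis of slot_square, either way round below 0.08 rad and horizontal distance between master_oblong and slot_oblong below 0.003 m and z of master_oblong in the frame of slot_oblong between 0.006 and 0.0105 m and angle between the z axis of master_oblong and the z axis of slot_oblong, either way round below 0.08 rad and horizontal distance between blank_disc and pocket_disc below 0.003 m and z of blank_disc in the frame of pocket_disc between 0.006 and 0.0105 m and angle between the z axis of blank_disc and the z axis of pocket_disc, either way round below 0.08 rad and horizontal distance between blank_square and pocket_square below 0.003 m and z of blank_square in the frame of pocket_square between 0.006 and 0.0105 m and angle between the z axis of blank_square and the z axis of pocket_square, either way round below 0.08 rad and horizontal distance between blank_oblong and pocket_oblong below 0.003 m and z of blank_oblong in the frame of pocket_oblong between 0.006 and 0.0105 m and angle between the z axis of blank_oblong and the z axis of pocket_oblong, either way round below 0.08 rad and linear speed of each of master_disc, master_square, master_oblong, blank_disc, blank_square, blank_oblong below 0.02 m/s); the robot touches nothing.
It fails at once if the slide is banged home or yanked out (faster than 0.5 m/s) (velocity of joint slide_plate above 0.5 m/s or velocity of joint slide_plate below -0.5 m/s).
It fails at once if the robot presses on the gauge bridge (over 15 N) (contact force between any of the arm, the fingers and bridge above 15 N).
It fails at once if a bystander is moved more than 3 cm (distance of any of tape_small, sample_box, marker_pen from where it was at the start of the episode above 0.03 m).
Of master_disc, master_square, master_oblong only 2 to 3 are there at a start; the rules pass over those that are not, and their reading is None.
Of blank_disc, blank_square, blank_oblong only 2 to 3 are there at a start; the rules pass over those that are not, and their reading is None.
At some moment in a run one of blank_disc, blank_square, blank_oblong may be knocked a few centimetres aside while the robot is not near it.
It also fails if it takes over 210 s, if anything falls off the work surface, if the arm or the gripper's body presses on something with over 40 N, if the wrist force passes 120 N, or if a joint passes its speed limit or range.

## Working session

There is one attempt and no reset: what is moved stays moved. The work goes in short steps, Python scripts to look and compute and a shell command to move; the robot and the scene stay as the last step left them, time stands still between calls to the robot, and variables do not carry over. Pictures are saved under pics/ and viewed, and the job is handed in when it is done.

```bash
ls; mkdir -p pics
cat > h.py <<'E'
from rig import *
import numpy as np, cv2
def snap(name,fn):
    c=read_camera(name); cv2.imwrite('pics/'+fn,c['image'][:,:,::-1]); np.savez('pics/'+fn[:-4]+'.npz',R=c['R'],t=c['t'],vfov=c['vfov'],cx=c['cx'],cy=c['cy'],img=c['image']); return c
def load(fn): return dict(np.load('pics/'+fn+'.npz'))
def crop(fn,x0,y0,x1,y1,out,s=None):
    c=load(fn); im=c['img'][y0:y1,x0:x1,::-1]
    s=s or min(800/(x1-x0),600/(y1-y0)); s=int(s)
    im=cv2.resize(im,None,fx=s,fy=s,interpolation=cv2.INTER_CUBIC); 
    for k in range((x0//20+1)*20,x1,20):
        cv2.line(im,((k-x0)*s,0),((k-x0)*s,6),(0,0,255),1); cv2.putText(im,str(k),((k-x0)*s-10,18),0,0.4,(0,0,255),1)
    for k in range((y0//20+1)*20,y1,20):
        cv2.line(im,(0,(k-y0)*s),(6,(k-y0)*s),(0,0,255),1); cv2.putText(im,str(k),(8,(k-y0)*s+4),0,0.4,(0,0,255),1)
    cv2.imwrite('pics/'+out,im)
def pw(c,u,v,z):
    f=200/np.tan(np.radians(float(c['vfov']))/2); d=np.array([(u-c['cx'])/f,(v-c['cy'])/f,1.])
    R=np.array(c['R']);t=np.array(c['t']); o=-R.T@t; d=R.T@d
    return o+d*(z-o[2])/d[2]
def wp(c,X):
    f=200/np.tan(np.radians(float(c['vfov']))/2); p=np.array(c['R'])@np.array(X)+np.array(c['t'])
    return np.array([c['cx']+f*p[0]/p[2],c['cy']+f*p[1]/p[2]])
E
python3 - <<'E'
from h import *
s=read_state(); print({k:np.round(v,3).tolist() for k,v in s.items()})
for n in ['scene','side','wrist']:
    c=snap(n,n+'0.png'); R=np.array(c['R']); print(n,c['vfov'],c['cx'],c['cy'],(-R.T@np.array(c['t'])).round(3),R.round(2).tolist())
E
```

```text
pics
{'t': 0.0, 'qpos': [1.158, 0.424, 1.631, 0.0, 1.089, -0.019], 'joint_velocities': [0.002, -0.001, -0.0, 0.001, -0.001, -0.001], 'effort': [0.002, -54.462, -27.367, 0.064, 0.023, -0.0], 'position': [0.24, 0.577, 0.247], 'eef_rot': [[-0.001, 0.384, 0.923], [-0.001, 0.923, -0.384], [-1.0, -0.002, -0.0]], 'force': [-1.281, -0.353, 0.209], 'wrist_torque': [-0.022, -0.014, 0.004], 'opening': 1.001}
scene 45.62517093500638 321.0816175033728 211.62529234679965 [-0.277  1.029  0.905] [[-0.75, -0.66, 0.02], [-0.36, 0.39, -0.85], [0.55, -0.64, -0.53]]
side 55.200966309458835 319.8699439987619 202.73377085922283 [ 0.126 -0.769  0.7  ] [[0.85, -0.53, 0.02], [-0.29, -0.5, -0.82], [0.44, 0.69, -0.58]]
wrist 64.36291125217363 318.2737270011747 193.69191338226148 [0.179 0.602 0.384] [[0.38, 0.92, -0.0], [0.9, -0.37, 0.24], [0.22, -0.09, -0.97]]
```

View pics/scene0.png

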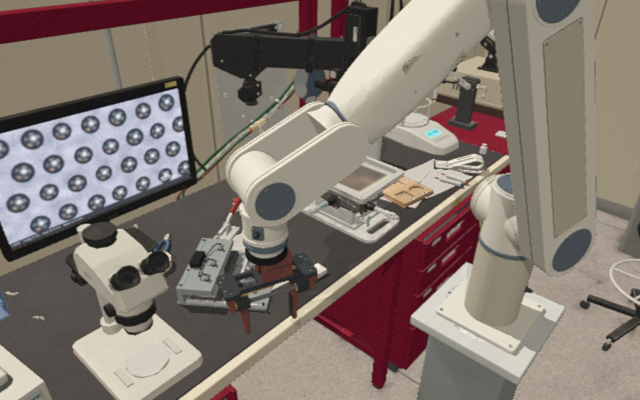

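View pics/side0.png

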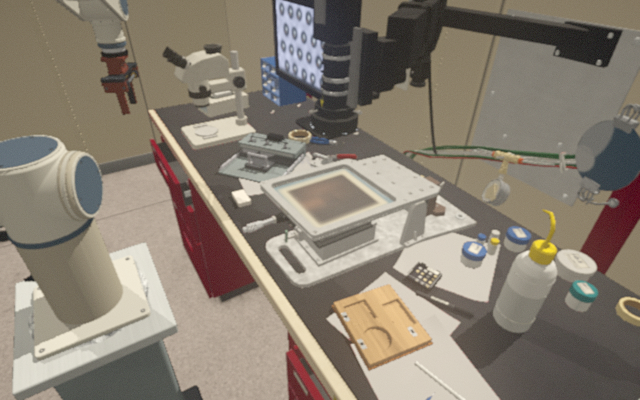

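View pics/wrist0.png

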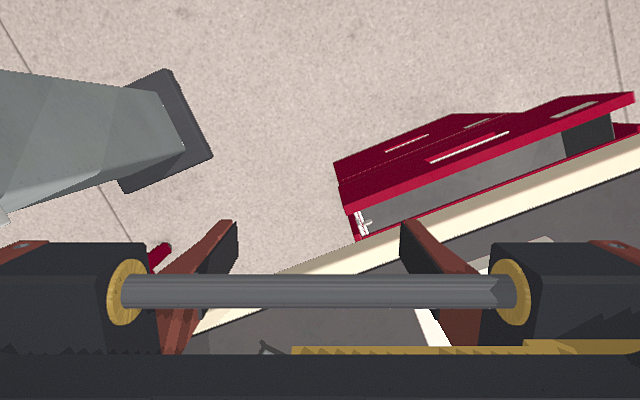

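Run:
```python
from h import *
crop('scene0',150,180,350,330,'s0c.png'); crop('side0',210,120,360,240,'d0c.png'); crop('side0',320,250,470,390,'d0b.png')
```

```text
(no output)
```

View pics/s0c.png

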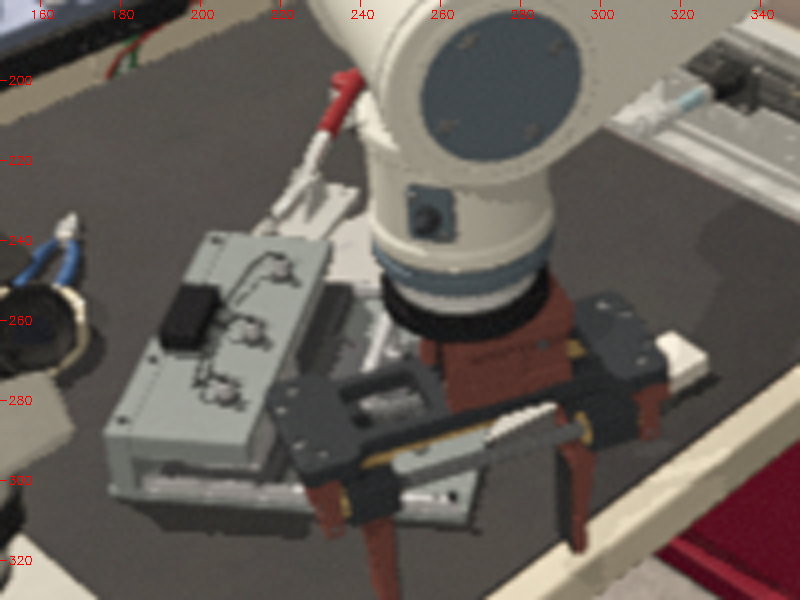

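View pics/d0c.png

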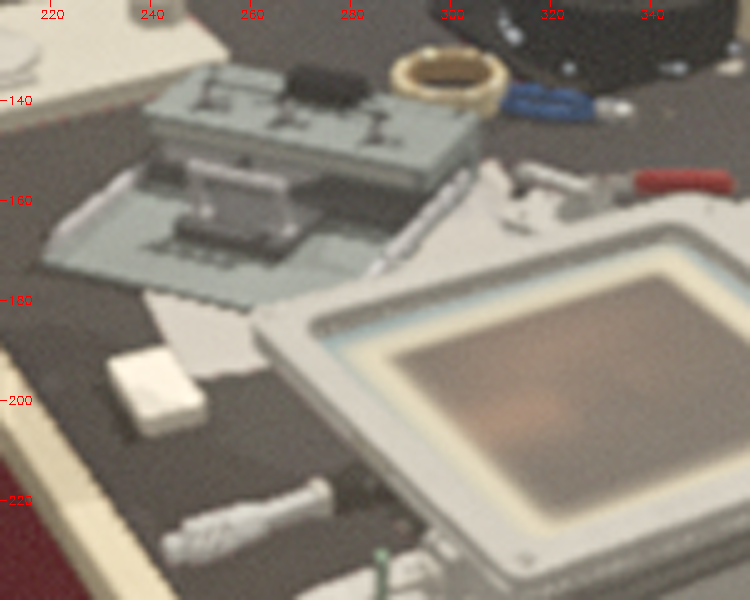

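View pics/d0b.png

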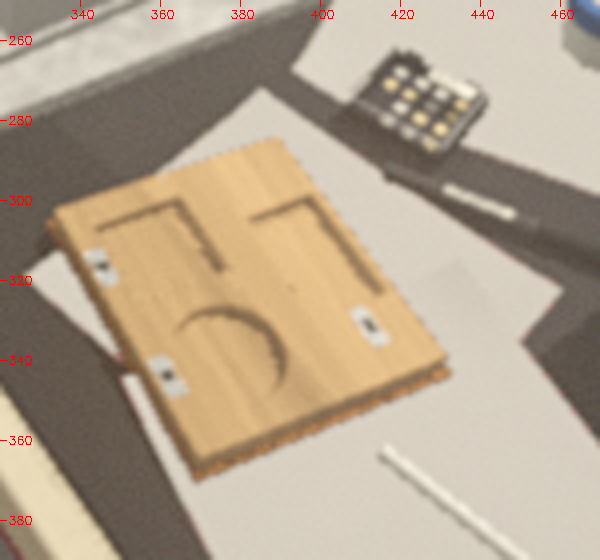

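Run:
```python
from h import *
c=load('side0')
for n,u,v,z in [('barL',248,153,.062),('barR',267,156.5,.062),('plate cnrL',218,172,.02),('sqblank',233,191,.016),('sqblank c',241,198,.016)]:
    print(n,pw(c,u,v,z).round(4))
for n,q in [('blk TL',(334,302.5)),('TR',(391,285)),('BR',(431,340)),('BL',(369,366)),('discL',(364,333)),('disc top',(378,326)),('disc r',(390,345)),('sq cnr',(364,300)),('obl cnr',(396,300)),('obl end',(415,323)),('sq l',(344,307)),('sq r',(375,317))]:
    print(n,pw(c,*q,.017).round(4))
c=load('scene0')
for n,u,v,z in [('blank sq?',318,263,.016),('bridge near c',186,290,.058),('bridge far',202,238,.058)]:
    print(n,pw(c,u,v,z).round(4))
```

```text
barL [0.5539 0.3844 0.062 ]
barR [0.6005 0.3274 0.062 ]
plate cnrL [0.4375 0.3825 0.02  ]
sqblank [0.4399 0.2497 0.016 ]
sqblank c [0.4468 0.1994 0.016 ]
blk TL [ 0.4667 -0.2997  0.017 ]
TR [ 0.6125 -0.3258  0.017 ]
BR [ 0.5842 -0.4851  0.017 ]
BL [ 0.4386 -0.4647  0.017 ]
discL [ 0.4758 -0.3997  0.017 ]
disc top [ 0.512  -0.4012  0.017 ]
disc r [ 0.5038 -0.4501  0.017 ]
sq cnr [ 0.5294 -0.3291  0.017 ]
obl cnr [ 0.5923 -0.3669  0.017 ]
obl end [ 0.5853 -0.4365  0.017 ]
sq l [ 0.4788 -0.3219  0.017 ]
sq r [ 0.5212 -0.3794  0.017 ]
blank sq? [0.4667 0.1759 0.016 ]
bridge near c [0.6119 0.5379 0.058 ]
bridge far [0.7754 0.3648 0.058 ]
```

```bash
python3 -m pendant '[[[34,-22,0,0,0,-0.05,0.2],[75,-49,0,0,0,-0.1,0.2],[116,-76,0,0,0,-0.15,0.2],[157,-103,0,0,0,-0.22,0.2],[198,-130,0,0,0,-0.28,0.2],[239,-157,0,0,0,-0.34,0.2],[280,-184,0,0,0,-0.4,0.2],[310,-204,0,0,0,-0.45,0.2],[327,-215,0,0,0,-0.45,0.2],[327,-215,0,0,0,-0.45,0.2]]]'
python3 - <<'E'
from h import *
for n in ['wrist','scene','side']: c=snap(n,n+'1.png')
s=read_state(); print(s['position'],s['eef_rot'][:,1] if hasattr(s['eef_rot'],'shape') else s['eef_rot'])
crop('scene1',150,180,350,330,'s1c.png')
E
```

```text
t: 1.15
position: [0.5684, 0.3607, 0.2473]
eef_rot: [[-0.0, 0.748, 0.664], [-0.0, 0.664, -0.748], [-1.0, -0.0, 0.0]]
force: [-0.3, 0.0, -0.5]
opening: 0.6
[0.565557   0.36291581 0.24739333] [ 0.74615479  0.66577195 -0.00086421]
```

View pics/wrist1.png

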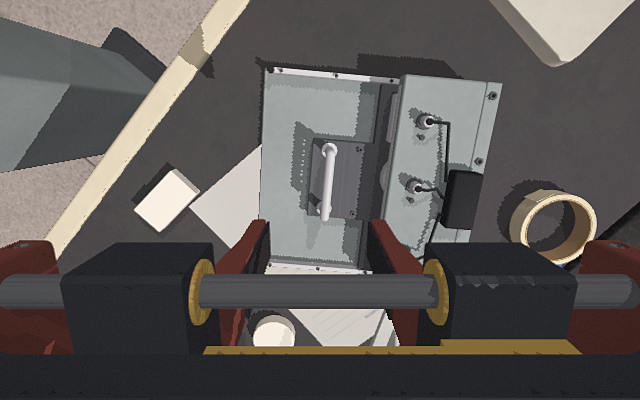

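View pics/s1c.png

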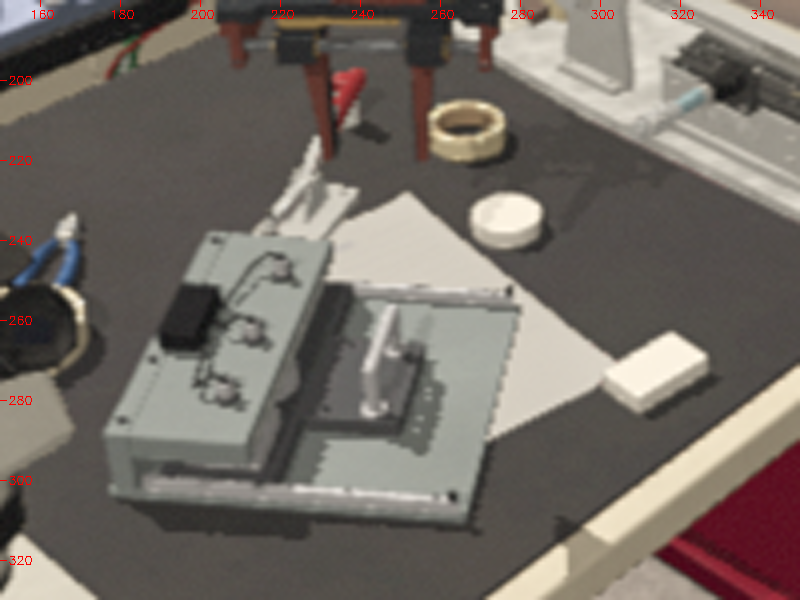

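Run:
```python
from h import *
crop('wrist1',250,60,510,270,'w1c.png'); crop('wrist1',120,150,260,250,'w1b.png');crop('scene1',260,210,340,290,'s1d.png')
```

```text
(no output)
```

View pics/w1c.png

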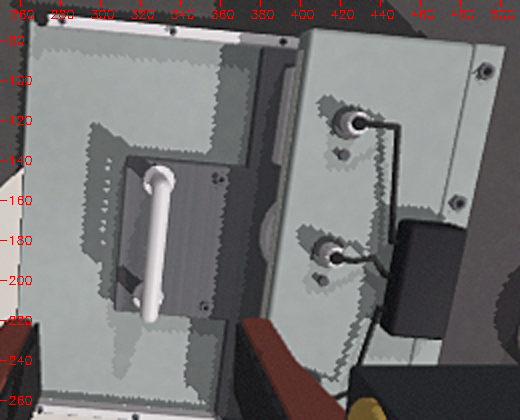

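View pics/w1b.png

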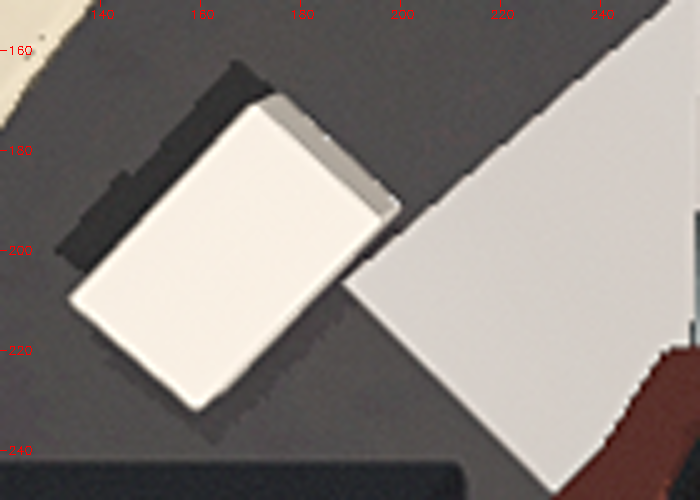

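View pics/s1d.png

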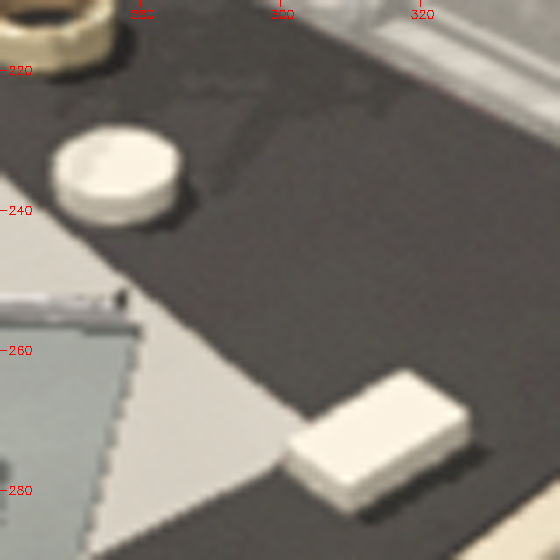

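Run:
```python
from h import *
c=load('wrist1')
a=lambda p,q:np.degrees(np.arctan2(*(q-p)[1::-1]))
h1=pw(c,329.5,150,.06);h2=pw(c,324.8,214,.06)
print('handle',h1.round(4),h2.round(4),((h1+h2)/2).round(4),a(h1,h2),np.linalg.norm(h1-h2))
b1=pw(c,400,75,.058);b2=pw(c,381,254,.058);print('bridge edge?',b1.round(4),b2.round(4),a(b1,b2))
b1=pw(c,400,75,.058);b2=pw(c,502,83,.058);print('bridge side',b1.round(4),b2.round(4),a(b1,b2))
# blank oblong top corners
P=[pw(c,*q,.016) for q in [(172,170),(197,193),(160,232),(134,209)]]
for i in range(4): print(P[i].round(4),np.linalg.norm(P[i]-P[(i+1)%4]).round(4),a(P[i],P[(i+1)%4]).round(1))
print('obl',np.mean(P,0).round(4))
c=load('scene1')
print('disc',pw(c,276.5,231.5,.016).round(4), 'obl sc',np.mean([pw(c,*q,.016) for q in [(301,273),(317.5,263),(327,269),(309.5,279.5)]],0).round(4))
print('handle sc', pw(c,247,257,.06).round(4),pw(c,243,281,.06).round(4))
```

```text
handle [0.556  0.3908 0.06  ] [0.5979 0.337  0.06  ] [0.5769 0.3639 0.06  ] -52.10285279815276 0.06815921214097478
bridge edge? [0.5587 0.4896 0.058 ] [0.6758 0.3435 0.058 ] -51.274198034058436
bridge side [0.5587 0.4896 0.058 ] [0.638  0.5502 0.058 ] 37.4080413311848
[0.438  0.2484 0.016 ] 0.0385 -4.4
[0.4764 0.2455 0.016 ] 0.0703 -93.8
[0.4718 0.1753 0.016 ] 0.0406 175.0
[0.4314 0.1788 0.016 ] 0.0699 84.6
obl [0.4544 0.212  0.016 ]
disc [0.6787 0.1436 0.016 ] obl sc [0.4505 0.2125 0.016 ]
handle sc [0.6    0.3365 0.06  ] [0.5272 0.4141 0.06  ]
```

```bash
python3 -m pendant '[[[5,1,-40,0,0,-0.03,0],[10,2,-80,0,0,-0.06,0],[10,2,-120,0,0,-0.06,0],[10,2,-150,0,0,-0.06,0],[10,2,-175,0,0,-0.06,0],[10,2,-185,0,0,-0.06,0],[10,2,-185,0,0,-0.06,0],[10,2,-185,0,0,-0.06,-0.8],[10,2,-185,0,0,-0.06,-1],[10,2,-185,0,0,-0.06,-1]]]' 20
python3 - <<'E'
from h import *
c=snap('scene','scene2.png');crop('scene2',150,180,350,330,'s2c.png');crop
s=read_state();print(s['position'],s['force'],s['opening'])
E
```

```text
t: 2.3
position: [0.5775, 0.3647, 0.0643]
eef_rot: [[0.002, 0.786, 0.619], [0.001, 0.619, -0.786], [-1.0, 0.002, 0.0]]
force: [-0.0, 0.3, -0.1]
opening: 0.269
[0.5773939  0.36453742 0.0640757 ] [-0.27192934  0.01327911  0.2273953 ] 0.2186888362082417
```

View pics/s2c.png

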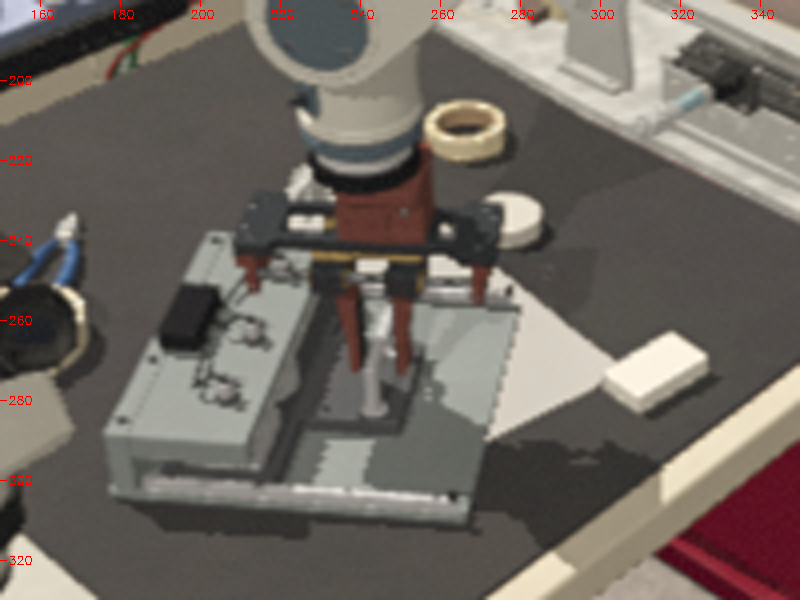

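```bash
python3 -m pendant '[[[0,0,0,0,0,0,-1],[0,0,0,0,0,0,-1],[0,0,0,0,0,0,-1],[0,0,0,0,0,0,-1],[-4,-3,0,0,0,0,-1],[-12,-9.4,0,0,0,0,-1],[-24,-18.8,0,0,0,0,-1],[-36,-28,0,0,0,0,-1],[-48,-37.5,0,0,0,0,-1],[-60,-47,0,0,0,0,-1]]]' 20
python3 -m pendant '[[[-8,-6.3,0,0,0,0,-1],[-16,-12.5,0,0,0,0,-1],[-22,-17.2,0,0,0,0,-1],[-26,-20.3,0,0,0,0,-1],[-28,-22,0,0,0,0,-1],[-29,-22.7,0,0,0,0,-1],[-29,-22.7,0,0,0,0,-1],[-29,-22.7,0,0,0,0,-1],[-29,-22.7,0,0,0,0,-1],[-29,-22.7,0,0,0,0,-1]]]'
```

```text
t: 3.35
position: [0.5164, 0.319, 0.0634]
eef_rot: [[0.002, 0.786, 0.618], [0.004, 0.618, -0.786], [-1.0, 0.004, -0.002]]
force: [-3.6, 13.4, 3.2]
opening: 0.108
t: 4.35
position: [0.4893, 0.2987, 0.0635]
eef_rot: [[0.005, 0.786, 0.618], [0.007, 0.618, -0.786], [-1.0, 0.008, -0.002]]
force: [-1.2, 22.2, -3.3]
opening: 0.108
```

```bash
python3 -m pendant '[[[0,2,0,0,0,0,-0.3],[0,3,0,0,0,0,0],[0,3,0,0,0,0,0],[0,3,0,0,0,0,0],[0,3,40,0,0,0,0.3],[0,3,80,0,0,0,0.5],[20,3,120,0,0,0,0.7],[60,5,160,0,0,0,0.7],[108,5,190,0,0,0,0.7],[108,5,240,0,0,0,0.7]]]'
python3 - <<'E'
from h import *
for n in ['wrist','scene','side']: c=snap(n,n+'3.png')
crop('scene3',150,180,350,330,'s3c.png')
E
```

```text
t: 5.35
position: [0.5961, 0.298, 0.2934]
eef_rot: [[-0.003, 0.787, 0.617], [-0.002, 0.617, -0.787], [-1.0, -0.003, -0.0]]
force: [0.4, 0.2, -0.8]
opening: 0.847
```

View pics/wrist3.png

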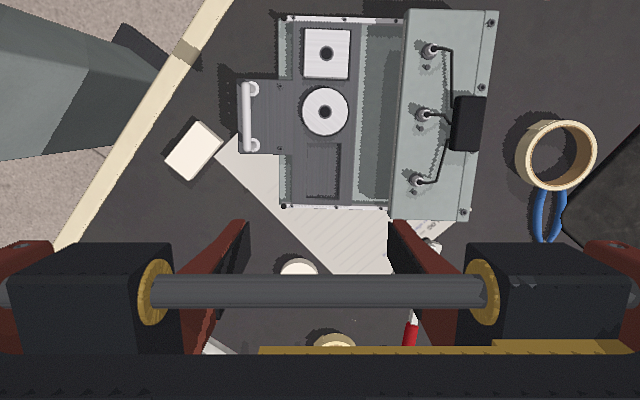

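View pics/s3c.png

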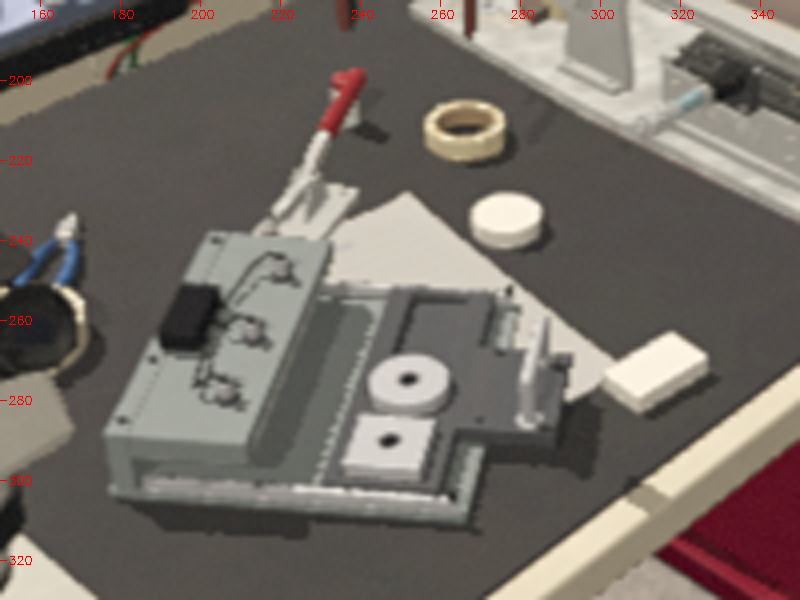

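Run:
```python
from h import *
crop('wrist3',230,5,410,230,'w3c.png',s=2);crop('wrist3',280,15,370,125,'w3d.png');crop('wrist3',280,115,370,225,'w3e.png')
```

```text
(no output)
```

View pics/w3d.png

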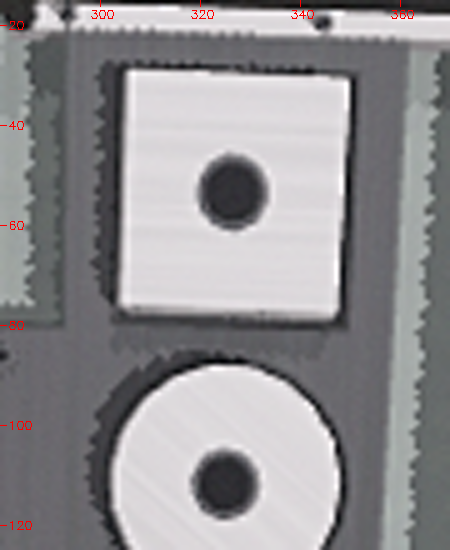

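View pics/w3e.png

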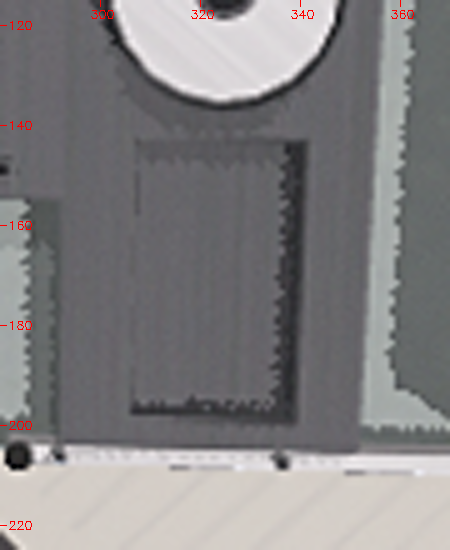

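```bash
python3 - <<'E'
from h import *
a=lambda p,q:np.degrees(np.arctan2(*(q-p)[1::-1])).round(1)
c=load('wrist3')
def quad(n,Q,z):
    P=[pw(c,*q,z) for q in Q]
    print(n,np.mean(P,0).round(4),[(np.linalg.norm(P[i]-P[(i+1)%4]).round(4),a(P[i],P[(i+1)%4])) for i in range(4)])
quad('msq',[(305,29),(350,30.5),(347.5,78),(303.5,77)],.031)
print('msq bore',pw(c,326.5,53,.031).round(4)); print('mdisc bore',pw(c,324.5,112,.031).round(4))
E1=[(302.3,112),(348,110.5),(325,88),(323.5,135.5)]
print('mdisc',np.mean([pw(c,*q,.031) for q in E1],0).round(4))
quad('obl pocket',[(307,143.5),(341.5,143.5),(339.5,200),(306,198.5)],.022)
s=load('side3');
E
python3 - <<'E'
from h import *
crop('side3',200,110,340,230,'d3c.png');crop('side3',330,270,450,370,'d3b.png')
E
```

```text
msq [0.5194 0.4085 0.031 ] [(np.float64(0.0516), np.float64(36.4)), (np.float64(0.0515), np.float64(-53.7)), (np.float64(0.0522), np.float64(-143.1)), (np.float64(0.052), np.float64(125.6))]
msq bore [0.5187 0.4094 0.031 ]
mdisc bore [0.5583 0.3558 0.031 ]
mdisc [0.5583 0.3562 0.031 ]
obl pocket [0.6043 0.2959 0.022 ] [(np.float64(0.0439), np.float64(38.2)), (np.float64(0.0745), np.float64(-52.9)), (np.float64(0.0446), np.float64(-144.4)), (np.float64(0.0724), np.float64(126.6))]
```

View pics/d3c.png

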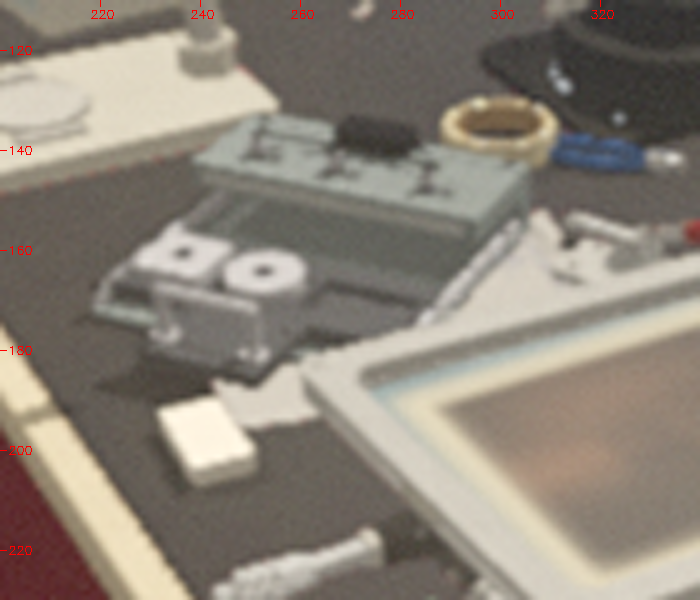

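View pics/d3b.png

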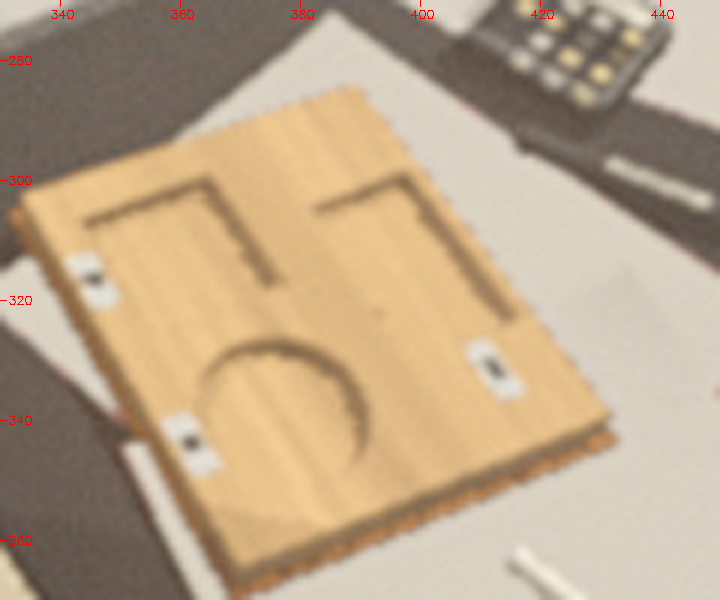

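```bash
python3 -m pendant '[[[-30,40,-30,0,0,-0.022,0.6],[-60,80,-70,0,0,-0.022,0.6],[-77,108,-110,0,0,-0.022,0.6],[-77,111,-155,0,0,-0.022,0.6],[-77,111,-190,0,0,-0.022,0.6],[-77,111,-215,0,0,-0.022,0.6],[-77,111,-232,0,0,-0.022,0.6],[-77,111,-238,0,0,-0.022,0.6],[-77,111,-238,0,0,-0.022,0.6],[-77,111,-238,0,0,-0.022,0.6]]]'
python3 - <<'E'
from h import *
for n in ['scene','wrist']: c=snap(n,n+'4.png')
crop('scene4',180,200,330,320,'s4c.png')
for i in range(3):
    s=read_state();print(s['position'],s['force'],s['opening'])
E
```

```text
t: 6.5
position: [0.5181, 0.4108, 0.058]
eef_rot: [[0.002, 0.799, 0.601], [0.001, 0.601, -0.799], [-1.0, 0.002, -0.0]]
force: [-0.6, -0.5, 0.6]
opening: 0.801
[0.51824144 0.41095185 0.05835355] [-0.11785308  0.52598812 -0.64027712] 0.800380905674533
[0.51824144 0.41095185 0.05835355] [-0.11785308  0.52598812 -0.64027712] 0.800380905674533
[0.51824144 0.41095185 0.05835355] [-0.11785308  0.52598812 -0.64027712] 0.800380905674533
```

View pics/s4c.png

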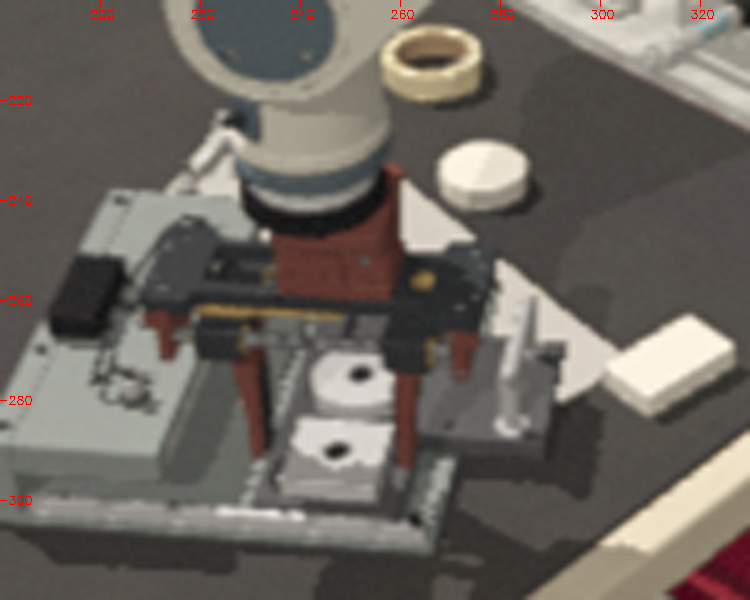

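View pics/wrist4.png

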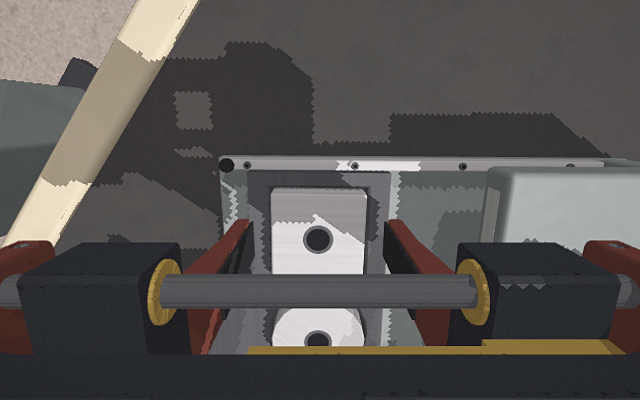

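```bash
python3 - <<'E'
from h import *
c=load('wrist4'); p=pw(c,318,240,.031); s=read_state(); d=p-np.array(s['position']); print(p,d, 'tool',np.array(s['eef_rot']).T@d)
E
python3 -m pendant '[[[0,0,-4,0,0,0,0.6],[0,0,-9,0,0,0,0.6],[0,0,-9,0,0,0,0.6],[0,0,-9,0,0,0,-1],[0,0,-9,0,0,0,-1],[0,0,-9,0,0,0,-1],[0,0,-9,0,0,0,-1],[0,0,-9,0,0,0,-1],[0,0,-9,0,0,0,-1],[0,0,-9,0,0,0,-1]]]' 35
```

```text
[0.51884547 0.4092852  0.031     ] [ 0.00060403 -0.00166665 -0.02735355] tool [ 0.02735196 -0.00059607  0.0016954 ]
t: 7.6
position: [0.5172, 0.4104, 0.0475]
eef_rot: [[-0.0, 0.799, 0.601], [-0.0, 0.601, -0.799], [-1.0, -0.0, -0.0]]
force: [0.7, 0.6, -1.3]
opening: 0.589
```

Run:
```python
from h import *
c=load('side0')
for q,z in [((262,180),.18),((278,238),.18),((440,195),.18),((375,155),.18),((287,277),.03),((475,222),.03)]: print(q,pw(c,*q,z).round(3))
print(np.array(read_state()['qpos']).round(2))
```

```text
(262, 180) [0.447 0.016 0.18 ]
(278, 238) [ 0.379 -0.209  0.18 ]
(440, 195) [ 0.793 -0.267  0.18 ]
(375, 155) [ 0.785 -0.023  0.18 ]
(287, 277) [ 0.407 -0.187  0.03 ]
(475, 222) [ 0.969 -0.273  0.03 ]
[0.65 0.73 1.63 0.   0.78 0.01]
```

```bash
python3 -m pendant '[[[0,0,15,0,0,0,-1],[0,0,50,0,0,0,-1],[0,0,95,0,0,0,-1],[0,0,140,0,0,0,-1],[-10,-15,180,0,0,0,-1],[-30,-50,200,0,0,0,-1],[-50,-90,210,0,0,0.1,-1],[-70,-130,220,0,0,0.2,-1],[-90,-170,220,0,0,0.3,-1],[-105,-215,220,0,0,0.4,-1]]]'
python3 - <<'E'
from h import *
c=snap('wrist','wrist5.png')
E
```

```text
t: 8.6
position: [0.4106, 0.1941, 0.2682]
eef_rot: [[0.0, 0.497, 0.868], [0.0, 0.868, -0.497], [-1.0, 0.0, 0.0]]
force: [0.4, 0.0, -3.1]
opening: 0.589
```

View pics/wrist5.png

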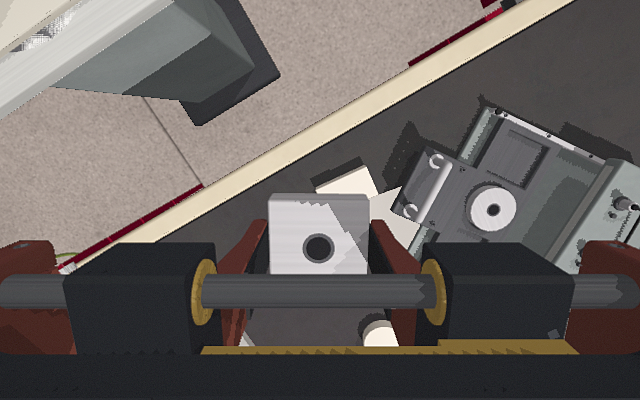

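```bash
python3 -m pendant '[[[-5,-45,0,0,0,0.08,-1],[-8,-93,0,0,0,0.16,-1],[-8,-141,0,0,0,0.24,-1],[-8,-189,0,0,0,0.32,-1],[-8,-237,0,0,0,0.36,-1],[-8,-285,0,0,0,0.36,-1],[-8,-333,0,0,0,0.36,-1],[-8,-381,0,0,0,0.36,-1],[-8,-425,0,0,0,0.36,-1],[10,-470,0,0,0,0.36,-1]]]'
python3 -m pendant '[[[40,-30,0,0,0,0,-1],[75,-50,0,0,0,0,-1],[115,-70,10,0,0,0,-1],[155,-90,15,0,0,0,-1],[180,-100,20,0,0,0,-1],[195,-105,20,0,0,0,-1],[195,-105,20,0,0,0,-1],[195,-105,20,0,0,0,-1],[195,-105,20,0,0,0,-1],[195,-105,20,0,0,0,-1]]]'
python3 - <<'E'
from h import *
c=snap('wrist','wrist6.png');c=snap('side','side6.png')
print(np.array(read_state()['qpos']).round(2))
E
```

```text
t: 9.65
position: [0.4201, -0.2759, 0.2679]
eef_rot: [[-0.002, 0.167, 0.986], [0.001, 0.986, -0.167], [-1.0, 0.001, -0.002]]
force: [0.0, -0.1, -1.5]
opening: 0.587
t: 10.65
position: [0.6163, -0.3792, 0.2878]
eef_rot: [[-0.001, 0.165, 0.986], [0.0, 0.986, -0.165], [-1.0, 0.0, -0.001]]
force: [0.9, -0.6, -1.9]
opening: 0.588
[-0.57  0.53  1.35 -0.    1.26 -1.97]
```

View pics/wrist6.png

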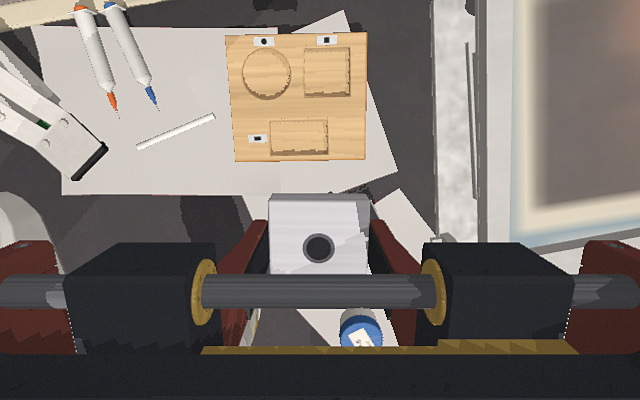

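View pics/side6.png

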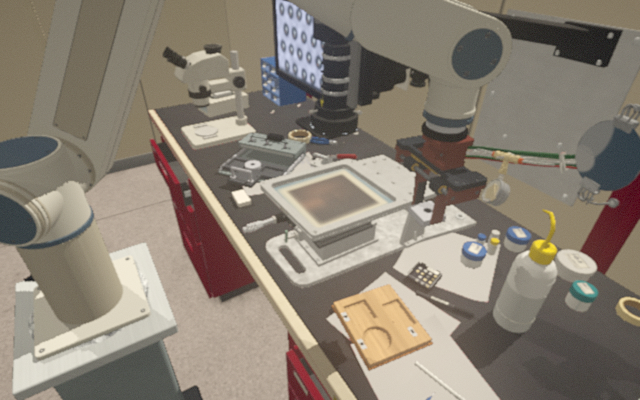

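Run:
```python
from h import *
crop('wrist6',220,25,380,165,'w6c.png'); crop('wrist6',260,185,380,285,'w6d.png')
```

```text
(no output)
```

View pics/w6c.png

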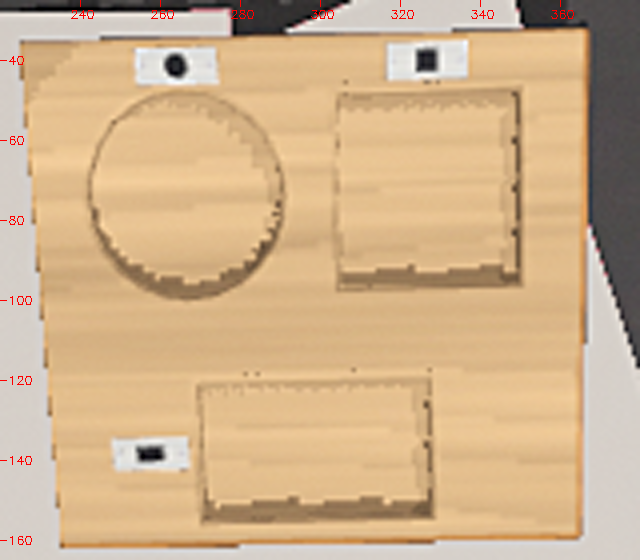

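View pics/w6d.png

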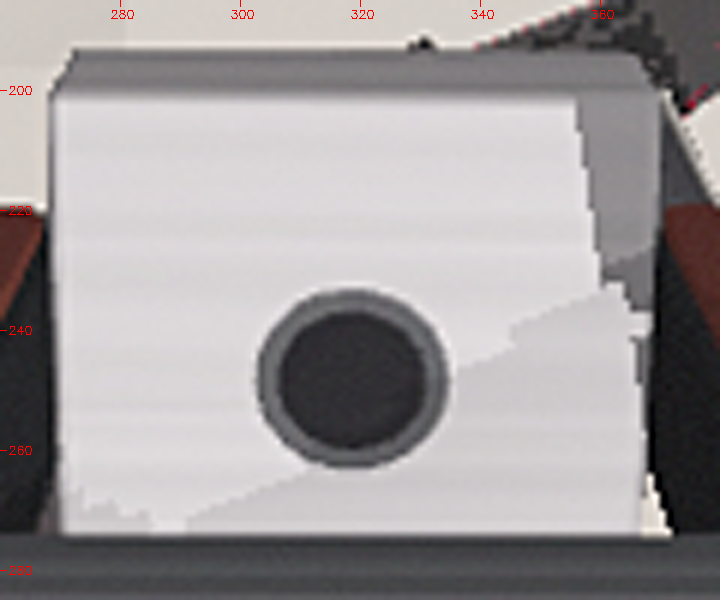

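```bash
cat >> h.py <<'E'
a=lambda p,q:np.degrees(np.arctan2(*(q-p)[1::-1])).round(1)
def quad(c,n,Q,z):
    P=[pw(c,*q,z) for q in Q]
    print(n,np.mean(P,0).round(4),[(np.linalg.norm(P[i]-P[(i+1)%4]).round(4),a(P[i],P[(i+1)%4])) for i in range(4)])
    return np.mean(P,0)
E
python3 - <<'E'
from h import *
c=load('wrist6')
sq=quad(c,'sqslot',[(304,48.5),(349.8,47.2),(350.3,96.5),(304.5,97.5)],.017)
ob=quad(c,'obslot',[(269,121.5),(328,119.5),(328.5,153.5),(271,155.5)],.017)
di=np.mean([pw(c,*q,.017) for q in [(242,73.5),(291,73),(266,48),(267.5,99.5)]],0)
print('disc',di.round(4),a(di,sq),np.linalg.norm(di-sq))
quad(c,'block',[(225.5,35.5),(367,32.5),(365,159.5),(235,161.5)],.017)
s=read_state(); print(s['position'])
b=pw(c,318.5,248,s['position'][2]-.018); print('bore',b, np.array(s['eef_rot']).T@(b-s['position']))
y=sq-di;y/=np.linalg.norm(y);x=np.array([y[1],-y[0],0]);print('obl pred from d',((di+sq)/2+.077*x).round(4))
R=np.array(c['R']);print('cam',(-R.T@np.array(c['t'])).round(4))
E
```

```text
sqslot [ 0.5043 -0.3502  0.017 ] [(np.float64(0.0543), np.float64(82.0)), (np.float64(0.056), np.float64(-7.5)), (np.float64(0.0563), np.float64(-98.3)), (np.float64(0.0557), np.float64(170.6))]
obslot [ 0.5748 -0.3974  0.017 ] [(np.float64(0.0738), np.float64(82.4)), (np.float64(0.0424), np.float64(-8.2)), (np.float64(0.0738), np.float64(-97.5)), (np.float64(0.0425), np.float64(171.9))]
disc [ 0.4933 -0.4225  0.017 ] 81.3 0.07312002455417213
block [ 0.5297 -0.3904  0.017 ] [(np.float64(0.1664), np.float64(81.6)), (np.float64(0.1496), np.float64(-8.3)), (np.float64(0.1674), np.float64(-98.6)), (np.float64(0.149), np.float64(171.3))]
[ 0.61666341 -0.37940631  0.2879671 ]
bore [ 0.61821909 -0.37967604  0.2699671 ] [ 1.79999684e-02 -8.72313583e-06  1.57922157e-03]
obl pred from d [ 0.5749 -0.398   0.017 ]
cam [ 0.5518 -0.3686  0.4245]
```

```bash
python3 -m pendant '[[[-35,10,0,0,0,0.01,-1],[-75,20,-10,0,0,0.02,-1],[-105,27,-50,0,0,0.02,-1],[-114,29.5,-95,0,0,0.02,-1],[-114,29.5,-135,0,0,0.02,-1],[-114,29.5,-170,0,0,0.02,-1],[-114,29.5,-200,0,0,0.02,-1],[-114,29.5,-215,0,0,0.02,-1],[-114,29.5,-220,0,0,0.02,-1],[-114,29.5,-220,0,0,0.02,-1]]]'
python3 - <<'E'
from h import *
c=snap('wrist','wrist7.png');c=snap('side','side7.png');s=read_state();print(s['position'],s['force'])
crop('side7',320,240,470,360,'d7c.png')
c=load('side7'); 
b=np.array([.5043,-.3502]); print([wp(c,[*b,.017])])
E
```

```text
t: 11.75
position: [0.5035, -0.3503, 0.0679]
eef_rot: [[0.0, 0.145, 0.989], [-0.0, 0.989, -0.145], [-1.0, -0.0, 0.0]]
force: [0.4, -0.2, -2.0]
opening: 0.584
[ 0.50416887 -0.3506854   0.06912525] [-0.20788247  0.24870122 -1.74163414]
[array([360.72848159, 310.97778087])]
```

View pics/wrist7.png

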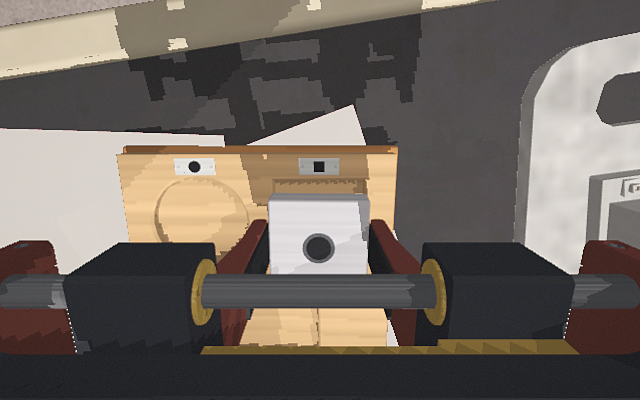

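View pics/d7c.png

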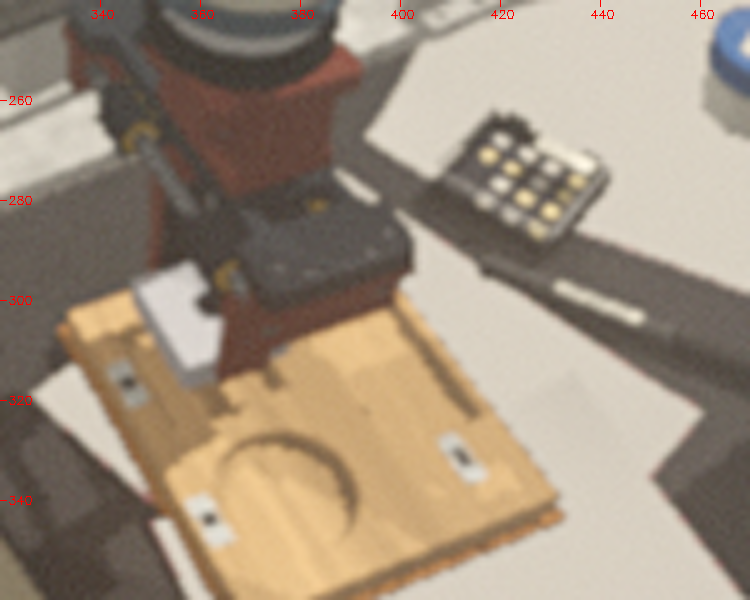

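Run:
```python
from h import *
crop('wrist7',260,150,380,240,'w7c.png')
```

```text
(no output)
```

View pics/w7c.png

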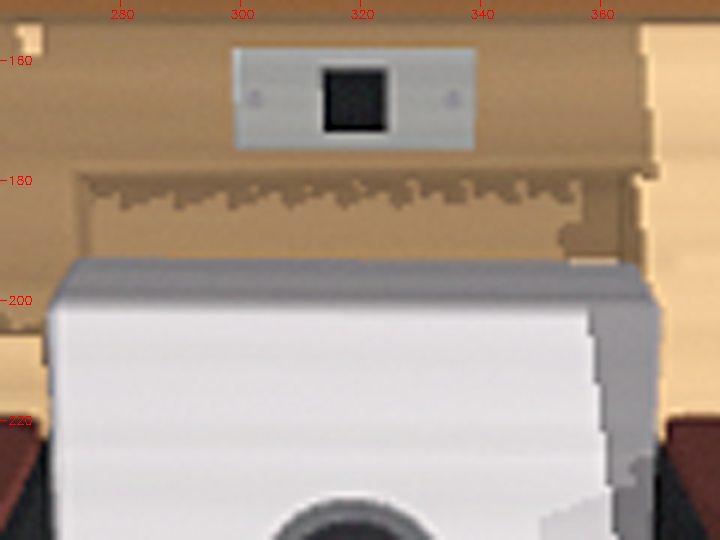

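Run:
```python
from h import *
c=load('wrist7');s=read_state();p=np.array(s['position']);R=np.array(s['eef_rot'])
T=lambda X:(R.T@(X-p)*1000).round(1)
l=pw(c,273,179,.017);r=pw(c,365.5,178,.017);print('slot',T(l),T(r),a(l,r))
z=p[2]
for q in [(269,201),(369,201)]: print('part top',T(pw(c,*q,z-.018)))
for q in [(272,193.5),(366,193.5)]: print('part bot',T(pw(c,*q,z-.034)))
print('bore',T(pw(c,318.5,248,z-.018)), a(np.zeros(3),R[:,1]))
```

```text
slot [ 52.1 -27.1 -29.1] [ 52.   28.4 -29.7] 82.3
part top [ 18.  -24.5 -24.6]
part top [ 17.9  25.5 -24.6]
part bot [ 34.  -25.3 -24.5]
part bot [ 33.9  26.3 -24.6]
bore [18.   0.2  0.7] 81.7
```

```bash
python3 -m pendant '[[[-1,0.3,0,0,0,0,-1],[-3,0.6,0,0,0,0,-1],[-3,0.6,-4,0,0,0,-1],[-3,0.6,-9,0,0,0,-1],[-3,0.6,-12,0,0,0,-1],[-3,0.6,-12,0,0,0,-1],[-3,0.6,-12,0,0,0,-1],[-3,0.6,-12,0,0,0,-1],[-3,0.6,-12,0,0,0,-1],[-3,0.6,-12,0,0,0,-1]]]'
python3 - <<'E'
from h import *
c=snap('wrist','wrist8.png');s=read_state();print(s['position'],s['force'])
crop('wrist8',240,150,400,270,'w8c.png')
E
```

```text
t: 12.85
position: [0.5003, -0.3495, 0.0557]
eef_rot: [[0.0, 0.145, 0.989], [-0.0, 0.989, -0.145], [-1.0, -0.0, 0.0]]
force: [-0.1, -0.4, -2.0]
opening: 0.591
[ 0.50029034 -0.3494882   0.05572181] [ 0.89735227  0.24466105 -1.44353031]
```

View pics/w8c.png

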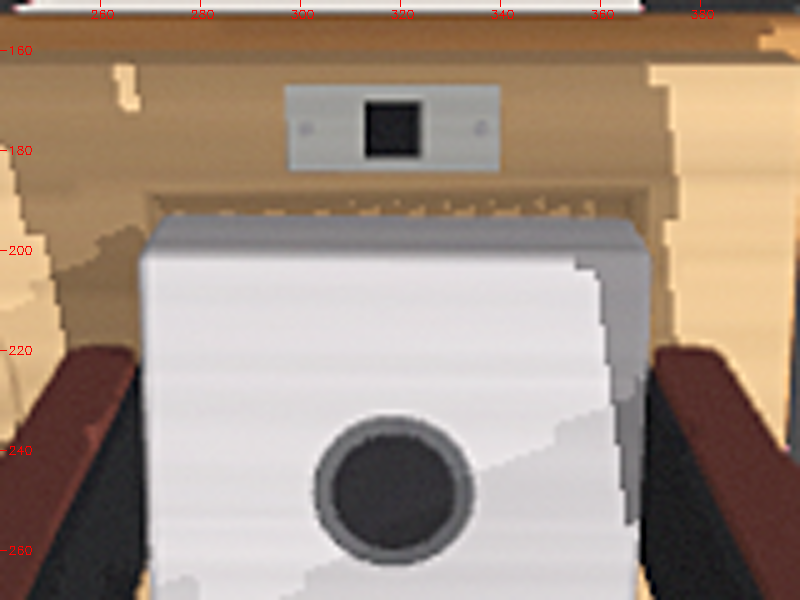

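Run:
```python
from h import *
c=load('wrist8');s=read_state();p=np.array(s['position']);R=np.array(s['eef_rot'])
T=lambda X:(R.T@(X-p)*1000).round(1)
l=pw(c,269.5,188.5,.017);r=pw(c,369.5,187.5,.017);print('slot',T(l),T(r),a(l,r))
z=p[2]
for q in [(271.5,193.5),(366.5,193.5)]: print('part bot',T(pw(c,*q,z-.034)))
```

```text
slot [ 38.7 -27.9 -25.1] [ 38.7  28.7 -25.8] 82.3
part bot [ 34.  -26.2 -23.4]
part bot [ 34.   26.4 -23.4]
```

```bash
python3 -m pendant '[[[-0.4,0.3,-2,0,0,0.01,-1],[-0.4,0.3,-4,0,0,0.01,-1],[-0.4,0.3,-6,0,0,0.01,-1],[-0.4,0.3,-8,0,0,0.01,-1],[-0.4,0.3,-10,0,0,0.01,-1],[-0.4,0.3,-11,0,0,0.01,-1],[-0.4,0.3,-11,0,0,0.01,-1],[-0.4,0.3,-11,0,0,0.01,-1],[-0.4,0.3,-11,0,0,0.01,-1],[-0.4,0.3,-11,0,0,0.01,-1]]]'
python3 - <<'E'
from h import *
c=snap('wrist','wrist9.png');s=read_state();print(s['position'],s['force'])
crop('wrist9',240,150,400,270,'w9c.png')
E
```

```text
t: 13.9
position: [0.5013, -0.3494, 0.046]
eef_rot: [[0.003, 0.136, 0.991], [-0.001, 0.991, -0.136], [-1.0, -0.001, 0.003]]
force: [1.9, 2.8, 9.3]
opening: 0.587
[ 0.5012597  -0.34936971  0.04599265] [1.32263481 2.63145784 8.21313563]
```

View pics/w9c.png

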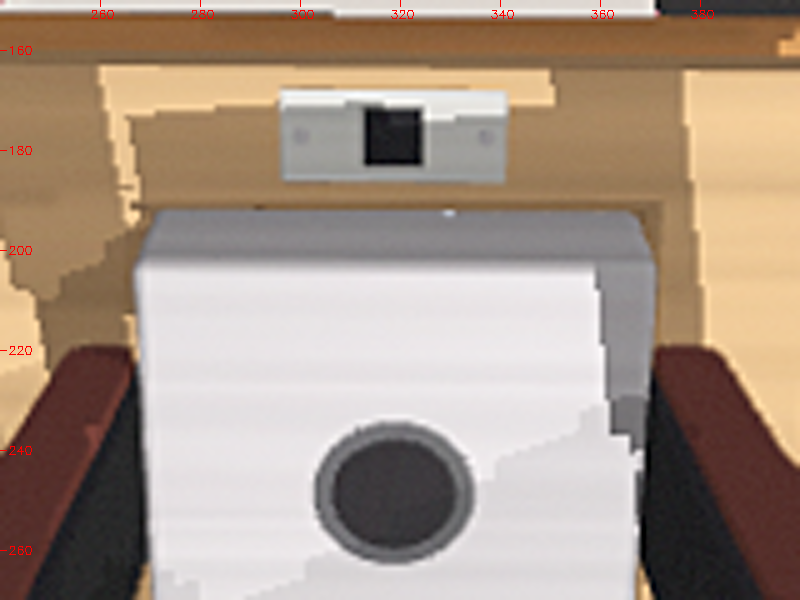

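Run:
```python
from h import *
c=load('wrist9');s=read_state();p=np.array(s['position']);R=np.array(s['eef_rot'])
T=lambda X:(R.T@(X-p)*1000).round(1)
l=pw(c,266.5,191,.017);r=pw(c,372,190.5,.017);print('slot',T(l),T(r),a(l,r))
z=p[2]
for q in [(267.5,203),(370.5,203)]: print('part top',T(pw(c,*q,z-.018)))
for q in [(271,192.5),(366.5,192.5)]: print('part bot',T(pw(c,*q,z-.034)))
print('bore',T(pw(c,318.5,248.5,z-.018)))
```

```text
slot [ 28.9 -28.  -26. ] [ 28.9  28.5 -26.4] 82.6
part top [ 18.  -25.9 -22.4]
part top [ 17.9  26.1 -22.5]
part bot [ 34.  -26.4 -24. ]
part bot [ 33.9  26.4 -24.1]
bore [18.  -0.1  2.3]
```

```bash
python3 -m pendant '[[[0.5,0,1,0,0,0,-1],[1,0,1,0,0,0,-1],[1,0,0,0,0,0,-1],[1,0,-1,0,0,0,-1],[1,0,-1,0,0,0,-0.3],[1,0,-1,0,0,0,0.25],[1,0,-1,0,0,0,0.4],[1,0,-1,0,0,0,0.4],[1,0,4,0,0,0,0.4],[1,0,15,0,0,0,0.4]]]'
python3 - <<'E'
from h import *
c=snap('wrist','wrist10.png');s=read_state();print(s['position'],s['force'],s['opening'])
crop('wrist10',220,150,420,290,'w10c.png')
E
```

```text
t: 14.95
position: [0.5002, -0.3487, 0.0591]
eef_rot: [[-0.002, 0.135, 0.991], [0.001, 0.991, -0.135], [-1.0, 0.001, -0.002]]
force: [-0.5, -0.1, -0.9]
opening: 0.702
[ 0.50139239 -0.34961849  0.06149374] [ 0.60022893 -1.166622    1.34244295] 0.696771045419102
```

View pics/w10c.png

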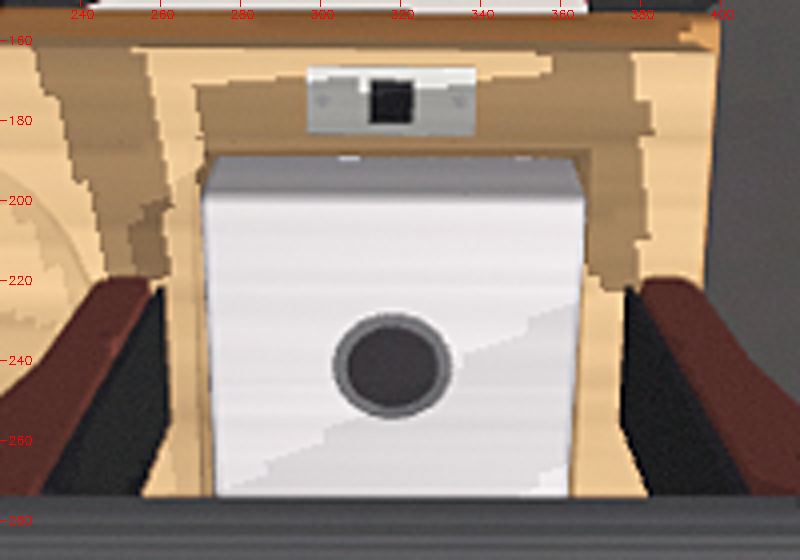

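Run:
```python
from h import *
c=load('wrist10');R=np.array(c['R'])
o=(-R.T@np.array(c['t']));print(o)
for nm,l,r,z in [('rim',(270,187.5),(367,187.5),.017),('top26',(270,198.5),(365.5,199),.026),('top33',(270,198.5),(365.5,199),.033),('bot10',(273,189),(364,189),.010),('bot17',(273,189),(364,189),.017)]:
    L,Rr=pw(c,*l,z),pw(c,*r,z);print(nm,L.round(4),Rr.round(4),np.linalg.norm(L-Rr).round(4))
print('bore26',pw(c,318,241.5,.026).round(4),'bore30',pw(c,318,241.5,.030).round(4))
c=snap('side','side10.png');crop('side10',320,270,440,370,'d10.png')
```

```text
[ 0.43552869 -0.34019502  0.19585607]
rim [ 0.4715 -0.3732  0.017 ] [ 0.4791 -0.3177  0.017 ] 0.0559
top26 [ 0.4759 -0.3726  0.026 ] [ 0.4832 -0.3203  0.026 ] 0.0528
top33 [ 0.4742 -0.3712  0.033 ] [ 0.4813 -0.3212  0.033 ] 0.0506
bot10 [ 0.4741 -0.3728  0.01  ] [ 0.4814 -0.3187  0.01  ] 0.0546
bot17 [ 0.4726 -0.3716  0.017 ] [ 0.4797 -0.3196  0.017 ] 0.0525
bore26 [ 0.5046 -0.3497  0.026 ] bore30 [ 0.503  -0.3495  0.03  ]
```

View pics/d10.png

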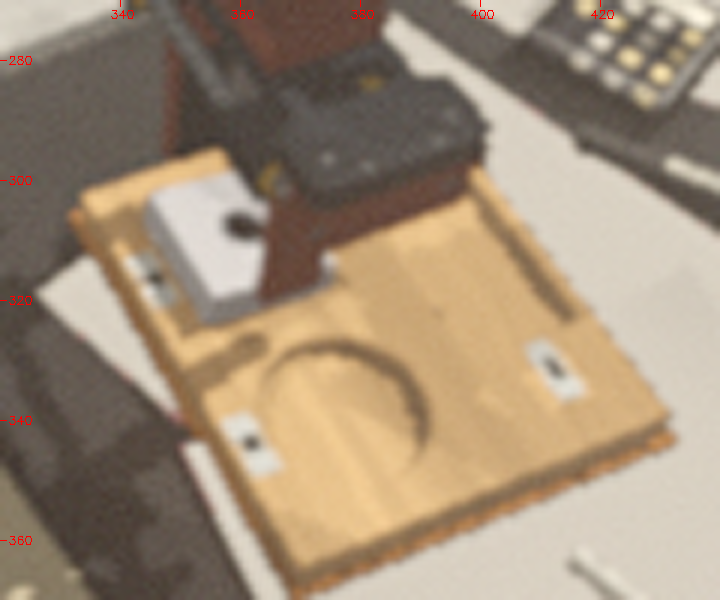

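```bash
python3 -m pendant '[[[0,0,15,0,0,0,0.6],[0,0,50,0,0,0,0.6],[10,-5,90,0,0,0,0.6],[40,-10,110,0,0,0,0.6],[70,-15,110,0,0,0,0.6],[80,-20,110,0,0,0,0.6],[80,-20,110,0,0,0,0.6],[80,-20,110,0,0,0,0.6],[80,-20,110,0,0,0,0.6],[80,-20,110,0,0,0,0.6]]]'
python3 - <<'E'
from h import *
c=snap('wrist','wrist11.png');c=snap('side','side11.png')
crop('wrist11',210,20,410,220,'w11c.png');crop('side11',330,280,430,360,'d11.png')
E
```

```text
t: 16.05
position: [0.5797, -0.3689, 0.1692]
eef_rot: [[-0.001, 0.136, 0.991], [0.001, 0.991, -0.136], [-1.0, 0.001, -0.001]]
force: [0.2, 0.0, -0.6]
opening: 0.8
```

View pics/w11c.png

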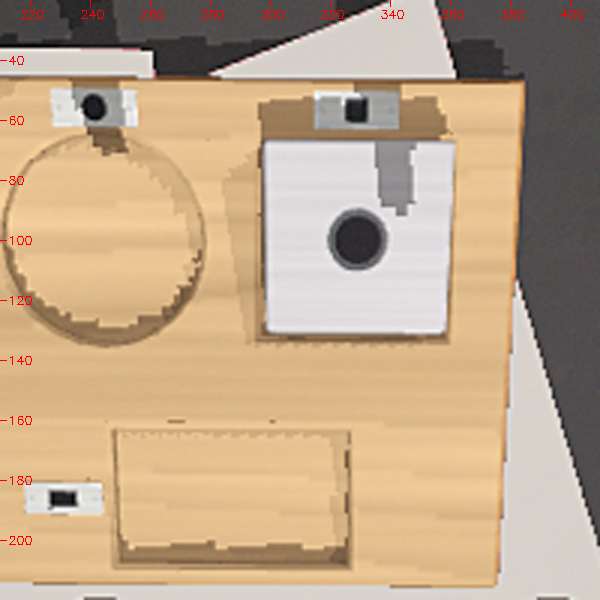

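View pics/d11.png

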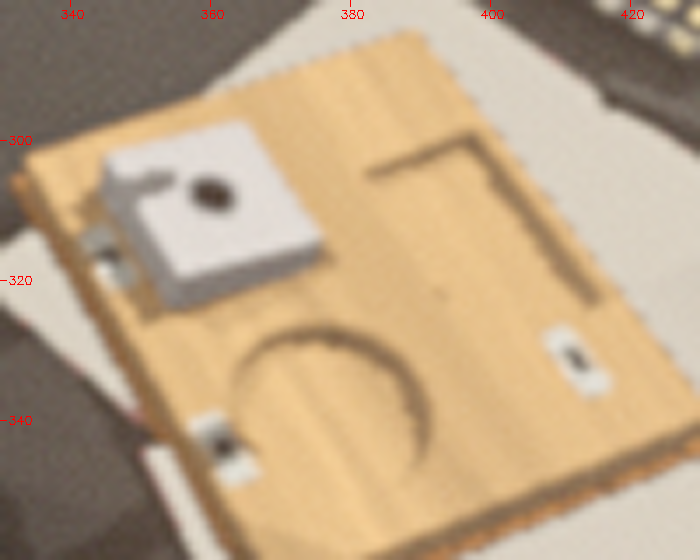

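Run:
```python
from h import *
crop('wrist11',280,50,380,150,'w11d.png')
```

```text
(no output)
```

View pics/w11d.png

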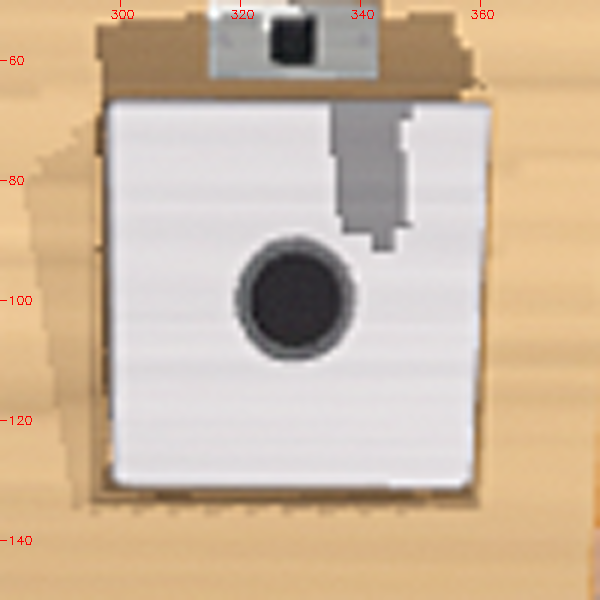

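```bash
python3 -m pendant '[[[-40,10,-10,0,0,0,0.5],[-80,20,-40,0,0,0,0.5],[-80,20,-80,0,0,0,0.5],[-80,20,-110,0,0,0,0.5],[-80,20,-122,0,0,0,0.5],[-80,20,-125,0,0,0,0.5],[-80,20,-125,0,0,0,-1],[-80,20,-125,0,0,0,-1],[-80,20,-125,0,0,0,-1],[-80,20,-125,0,0,0,-1]]]' 20
python3 -m pendant '[[[0,0,1,0,0,0,-1],[0,0,3,0,0,0,-1],[0,0,3,0,0,0,-1],[1,-0.1,3,0,0,0,-1],[1.8,-0.2,3,0,0,0,-1],[1.8,-0.2,2,0,0,0,-1],[1.8,-0.2,1,0,0,0,-1],[1.8,-0.2,0,0,0,0,-1],[1.8,-0.2,-1,0,0,0,-1],[1.8,-0.2,-1,0,0,0,-1]]]'
python3 - <<'E'
from h import *
c=snap('wrist','wrist12.png');s=read_state();print(s['position'],s['force'],s['opening'])
crop('wrist12',220,150,420,290,'w12c.png')
E
```

```text
t: 17.15
position: [0.5019, -0.3498, 0.046]
eef_rot: [[0.002, 0.135, 0.991], [-0.002, 0.991, -0.135], [-1.0, -0.001, 0.002]]
force: [1.4, -0.8, 3.5]
opening: 0.59
t: 18.15
position: [0.5023, -0.3493, 0.0442]
eef_rot: [[-0.001, 0.135, 0.991], [0.0, 0.991, -0.135], [-1.0, 0.0, -0.001]]
force: [-4.1, 1.5, 5.7]
opening: 0.591
[ 0.50226892 -0.34927938  0.04417085] [-4.17846957  0.88714495  5.60820195] 0.5917798115614114
```

View pics/w12c.png

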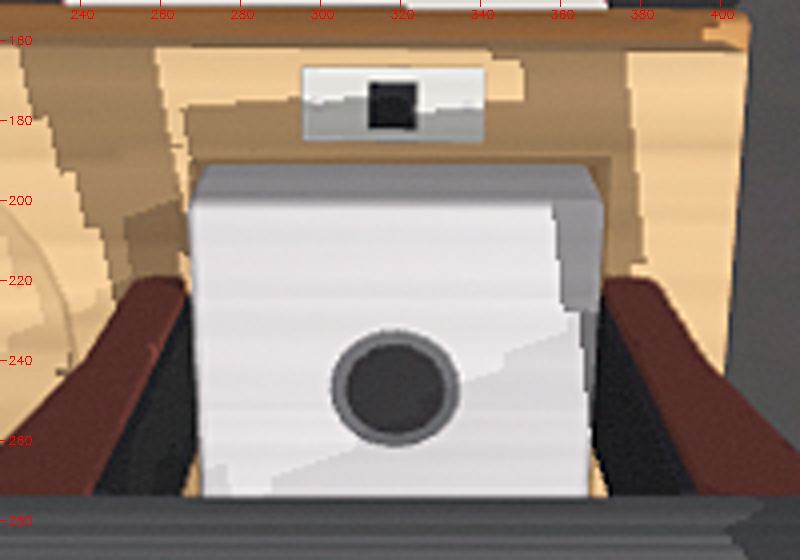

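```bash
python3 -m pendant '[[[-0.6,0,0,0,0,0,-1],[-0.8,0,-0.5,0,0,0,-1],[-0.8,0,-0.5,0,0,0,-0.3],[-0.8,0,-0.5,0,0,0,0.25],[-0.8,0,-0.5,0,0,0,0.45],[-0.8,0,-0.5,0,0,0,0.45],[-0.8,0,15,0,0,0,0.45],[-0.8,0,60,0,0,0,0.45],[39,-10,105,0,0,0,0.45],[79,-20,127,0,0,0,0.45]]]'
python3 - <<'E'
from h import *
c=snap('wrist','wrist13.png');c=snap('side','side13.png')
crop('wrist13',280,50,380,150,'w13d.png');crop('side13',330,280,430,360,'d13.png')
E
```

```text
t: 19.2
position: [0.576, -0.3685, 0.171]
eef_rot: [[0.001, 0.136, 0.991], [-0.001, 0.991, -0.136], [-1.0, -0.001, 0.002]]
force: [0.6, -1.4, -0.8]
opening: 0.726
```

View pics/w13d.png

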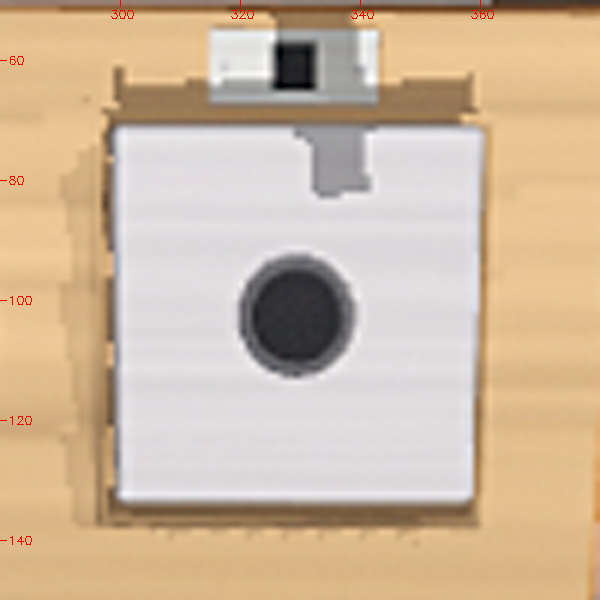

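View pics/d13.png

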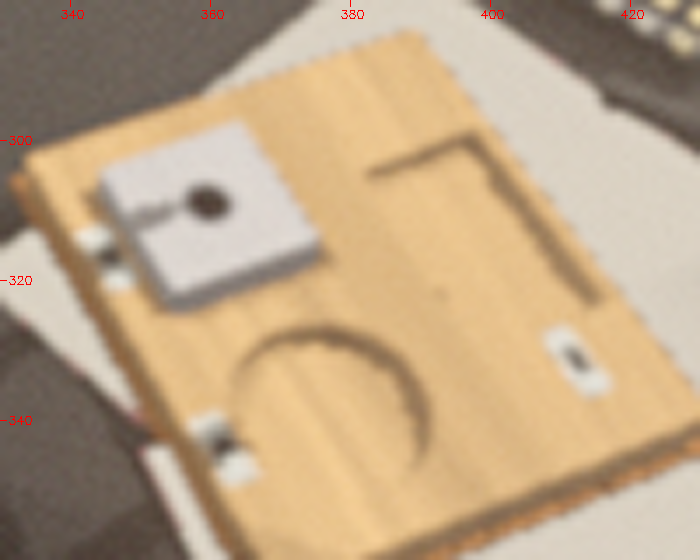

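```bash
python3 -m pendant '[[[-20,5,40,0,0,0,0.45],[-60,20,80,0,0,0,0.45],[-100,45,100,0,0,0,0.45],[-140,70,100,0,0,0,0.45],[-165,105,100,0,0,0,0.45],[-175,150,100,0,0,0,0.45],[-175,199,100,0,0,0,0.45],[-175,248,100,0,0,0,0.45],[-175,297,100,0,0,0,0.45],[-175,346,100,0,0,-0.1,0.45]]]' 
python3 -m pendant '[[[0,49,0,0,0,-0.12,0.45],[0,98,0,0,0,-0.24,0.45],[0,147,0,0,0,-0.36,0.45],[5,196,0,0,0,-0.48,0.45],[25,240,0,0,0,-0.58,0.45],[55,280,0,0,0,-0.69,0.45],[85,318,0,0,0,-0.69,0.45],[115,348,0,0,0,-0.69,0.45],[140,370,-20,0,0,-0.69,0.45],[156,379,-50,0,0,-0.69,0.45]]]'
python3 - <<'E'
from h import *
c=snap('wrist','wrist14.png');c=snap('side','side14.png');s=read_state();print(s['position'],np.array(s['qpos']).round(2))
E
```

```text
t: 20.3
position: [0.3994, -0.0203, 0.2671]
eef_rot: [[0.0, 0.236, 0.972], [-0.0, 0.972, -0.236], [-1.0, -0.0, 0.0]]
force: [1.1, -0.1, -0.4]
opening: 0.722
t: 21.3
position: [0.5593, 0.3602, 0.218]
eef_rot: [[0.004, 0.798, 0.603], [0.003, 0.603, -0.798], [-1.0, 0.005, 0.0]]
force: [0.3, 0.2, -0.2]
opening: 0.724
[0.55563556 0.35661634 0.21219132] [ 0.55  0.52  1.57 -0.    1.07 -0.09]
```

View pics/wrist14.png

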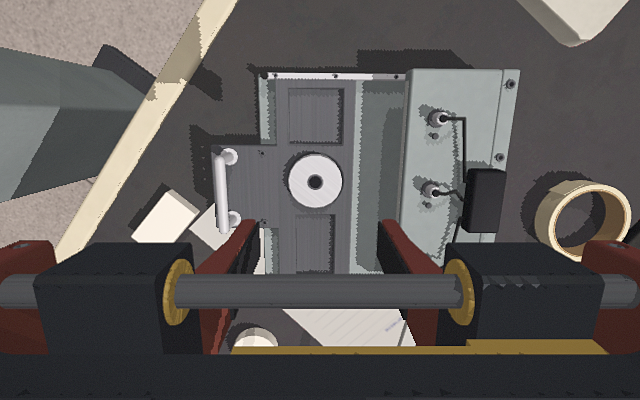

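View pics/side14.png

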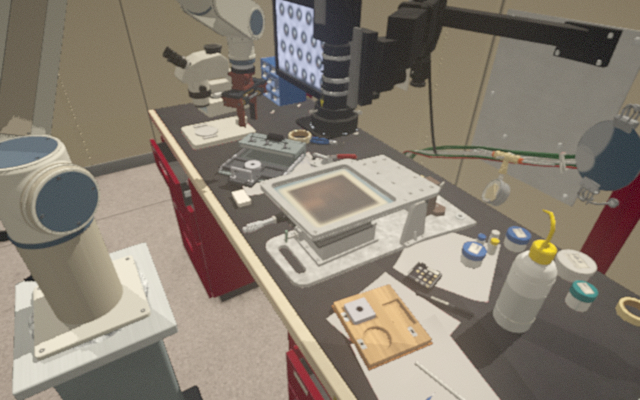

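Run:
```python
from h import *
c=load('wrist14');print(pw(c,315.5,182,.031).round(4),pw(c,315,181,.031).round(4));crop('wrist14',280,80,360,200,'w14c.png')
s=read_state();print(s['position'],s['opening'])
quad(c,'sqp',[(288.5,88.5),(343.5,89),(341,144),(288,144)],.022)
```

```text
[0.5588 0.3567 0.031 ] [0.5578 0.3573 0.031 ]
[0.55563556 0.35661634 0.21219132] 0.725940358892403
sqp [0.5191 0.409  0.022 ] [(np.float64(0.0548), np.float64(36.6)), (np.float64(0.0544), np.float64(-54.5)), (np.float64(0.055), np.float64(-142.9)), (np.float64(0.0549), np.float64(125.3))]
```

View pics/w14c.png

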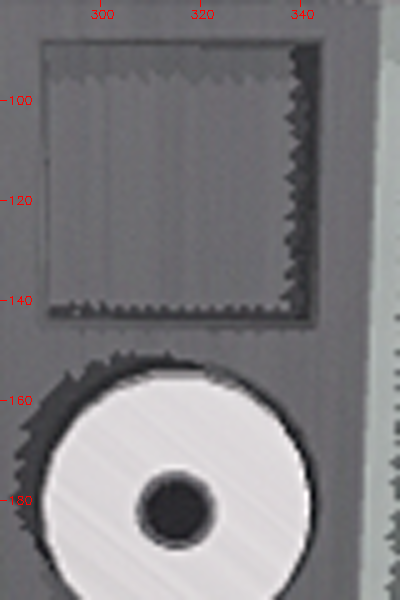

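```bash
python3 -m pendant '[[[1,-1,-30,0,0,0,0.5],[1,-1,-70,0,0,0,0.5],[1,-1,-110,0,0,0,0.5],[1,-1,-135,0,0,0,0.5],[1,-1,-145,0,0,0,0.5],[1,-1,-145,0,0,0,0.5],[1,-1,-145,0,0,0,0.5],[1,-1,-145,0,0,0,0.5],[1,-1,-145,0,0,0,0.5],[1,-1,-145,0,0,0,0.5]]]'
python3 - <<'E'
from h import *
c=snap('wrist','wrist15.png');s=read_state();print(s['position']);crop('wrist15',220,150,420,290,'w15c.png')
E
```

```text
t: 22.4
position: [0.5582, 0.3563, 0.073]
eef_rot: [[0.001, 0.799, 0.601], [0.001, 0.601, -0.799], [-1.0, 0.002, 0.0]]
force: [0.3, 0.1, 0.2]
opening: 0.754
[0.5580736  0.35627404 0.07267102]
```

View pics/w15c.png

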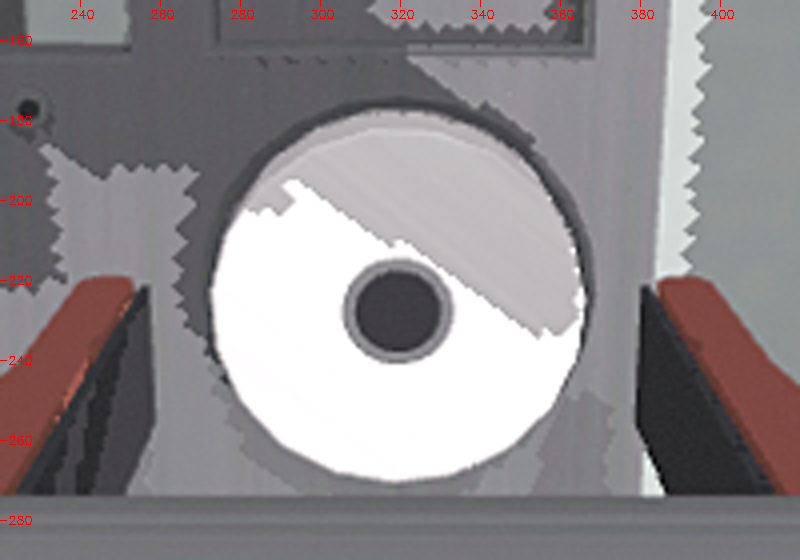

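```bash
python3 - <<'E'
from h import *
c=load('wrist15'); p=pw(c,319.5,227.5,.031); s=read_state(); print(p, np.array(s['eef_rot']).T@(p-s['position']))
E
python3 -m pendant '[[[0,0,-8,0,0,0,0.5],[0,0,-16,0,0,0,0.5],[0,0,-22,0,0,0,0.5],[0,0,-24,0,0,0,0.5],[0,0,-24,0,0,0,-1],[0,0,-24,0,0,0,-1],[0,0,-24,0,0,0,-1],[0,0,-24,0,0,0,-1],[0,0,-24,0,0,0,-1],[0,0,-24,0,0,0,-1]]]' 40
python3 -m pendant '[[[0,0,10,0,0,0,-1],[0,0,45,0,0,0,-1],[0,0,90,0,0,0,-1],[-20,-20,140,0,0,0,-1],[-50,-45,180,0,0,0,-1],[-80,-75,210,0,0,0,-1],[-110,-105,220,0,0,0.1,-1],[-135,-140,220,0,0,0.2,-1],[-150,-180,220,0,0,0.3,-1],[-155,-225,220,0,0,0.4,-1]]]'
python3 - <<'E'
from h import *
c=snap('wrist','wrist16.png')
E
```

```text
[0.55831744 0.35680652 0.031     ] [ 0.04167154  0.00046808 -0.00028415]
t: 23.45
position: [0.5578, 0.3561, 0.0476]
eef_rot: [[0.0, 0.799, 0.601], [0.0, 0.601, -0.799], [-1.0, 0.0, -0.0]]
force: [1.7, 1.5, -4.1]
opening: 0.622
t: 24.45
position: [0.3999, 0.1298, 0.2685]
eef_rot: [[-0.001, 0.496, 0.868], [-0.0, 0.868, -0.496], [-1.0, -0.001, -0.001]]
force: [1.6, 0.3, -1.0]
opening: 0.623
```

View pics/wrist16.png

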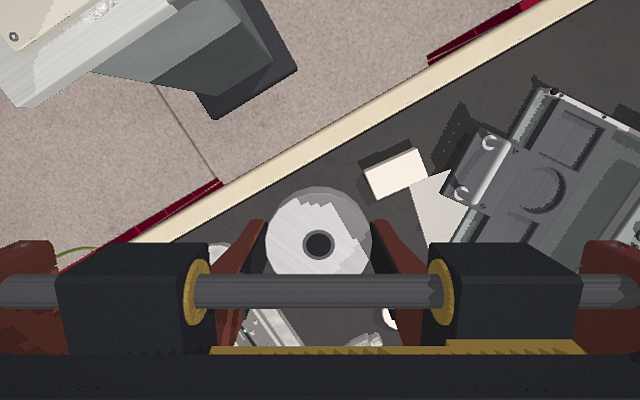

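```bash
python3 -m pendant '[[[0,-45,0,0,0,-0.05,-1],[0,-93,0,0,0,-0.1,-1],[0,-141,0,0,0,-0.15,-1],[0,-189,0,0,0,-0.2,-1],[0,-237,0,0,0,-0.25,-1],[0,-285,0,0,0,-0.3,-1],[0,-333,0,0,0,-0.35,-1],[0,-381,0,0,0,-0.35,-1],[5,-425,0,0,0,-0.35,-1],[20,-465,0,0,0,-0.35,-1]]]'
python3 -m pendant '[[[20,-35,0,0,0,0,-1],[45,-65,-30,0,0,0,-1],[65,-81,-70,0,0,0,-1],[73,-87,-110,0,0,0,-1],[73,-87,-150,0,0,0,-1],[73,-87,-180,0,0,0,-1],[73,-87,-195,0,0,0,-1],[73,-87,-200,0,0,0,-1],[73,-87,-200,0,0,0,-1],[73,-87,-200,0,0,0,-1]]]'
python3 - <<'E'
from h import *
c=snap('wrist','wrist17.png');s=read_state();print(s['position']);c=snap('side','side17.png');crop('side17',320,240,470,360,'d17.png')
E
```

```text
t: 25.5
position: [0.421, -0.3356, 0.2684]
eef_rot: [[-0.001, 0.769, 0.639], [0.001, 0.639, -0.769], [-1.0, -0.001, -0.002]]
force: [0.6, 0.2, -2.0]
opening: 0.622
t: 26.5
position: [0.4966, -0.4217, 0.0698]
eef_rot: [[0.002, 0.768, 0.64], [-0.002, 0.64, -0.768], [-1.0, 0.0, 0.003]]
force: [0.2, -1.2, -1.5]
opening: 0.626
[ 0.49668935 -0.4217171   0.06987154]
```

View pics/wrist17.png

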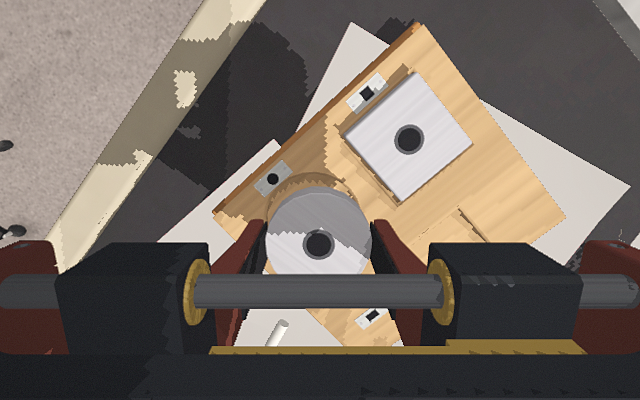

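View pics/d17.png

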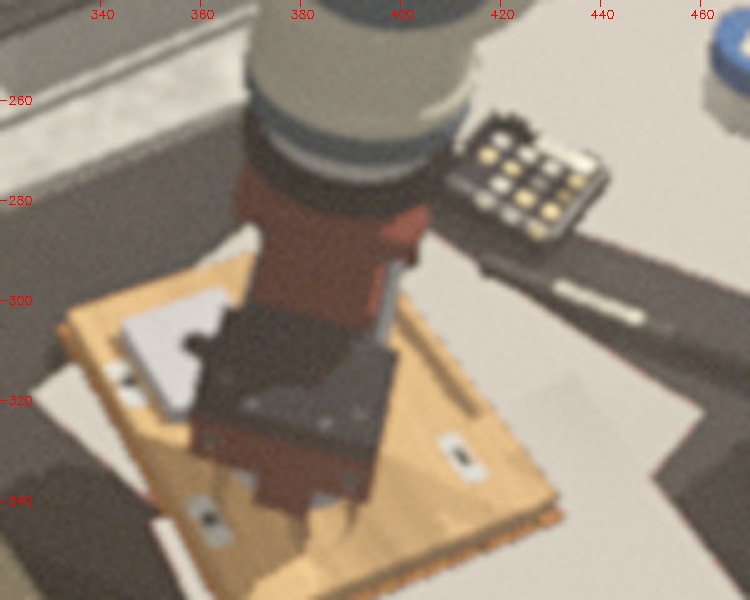

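Run:
```python
from h import *
c=load('wrist17');crop('wrist17',220,150,420,290,'w17c.png')
sq=quad(c,'sqmaster',[(342,138),(414,73),(473,142),(404,201)],.026);print(pw(c,409,139,.026).round(4))
print('disc bore',pw(c,318,244.5,.0699-.018).round(4))
print('lab disc',pw(c,272.5,178.5,.017).round(4),'lab sq',pw(c,367.5,93,.017).round(4))
```

```text
sqmaster [ 0.5019 -0.3501  0.026 ] [(np.float64(0.051), np.float64(82.1)), (np.float64(0.0511), np.float64(-5.7)), (np.float64(0.0501), np.float64(-96.8)), (np.float64(0.0521), np.float64(175.3))]
[ 0.5019 -0.3494  0.026 ]
disc bore [ 0.4964 -0.4223  0.0519]
lab disc [ 0.4572 -0.4185  0.017 ] lab sq [ 0.4682 -0.3447  0.017 ]
```

View pics/w17c.png

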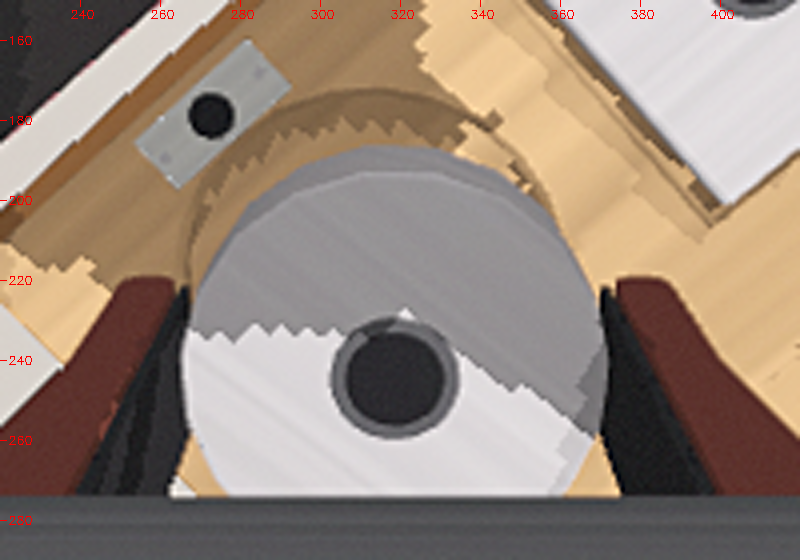

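Run:
```python
from h import *
from scipy.optimize import least_squares
c6=load('wrist6');ld=pw(c6,264.2,41.3,.017);ls=pw(c6,326.5,40,.017);print(ld.round(4),ls.round(4),'d slot-lab',(np.array([.4933,-.4225])-ld[:2]).round(4),(np.array([.5043,-.3502])-ls[:2]).round(4))
c=load('wrist17')
P=np.array([pw(c,*q,.017)[:2] for q in [(268.3,209),(274,196),(291,178),(311,172.3),(327,173),(345,181),(357,200)]])
for r in (.0295,.030): 
    f=least_squares(lambda x:np.hypot(*(P-x).T)-r,[.49,-.42]);print(r,f.x.round(4),(f.fun*1000).round(2))
```

```text
[ 0.4575 -0.418   0.017 ] [ 0.4682 -0.3452  0.017 ] d slot-lab [ 0.0358 -0.0045] [ 0.0361 -0.005 ]
0.0295 [ 0.4932 -0.4215] [ 0.08 -0.51  0.02 -0.15  0.26  0.63 -0.9 ]
0.03 [ 0.4937 -0.422 ] [-0.19 -0.61  0.11 -0.02  0.35  0.58 -1.21]
```

```bash
python3 -m pendant '[[[-3,-0.5,-3,0,0,0,-1],[-3,-0.5,-8,0,0,0,-1],[-3,-0.5,-13,0,0,0,-1],[-3,-0.5,-16,0,0,0,-1],[-3,-0.5,-18,0,0,0,-1],[-3,-0.5,-20,0,0,0,-1],[-3,-0.5,-20,0,0,0,-1],[-3,-0.5,-20,0,0,0,-1],[-3,-0.5,-20,0,0,0,-1],[-3,-0.5,-20,0,0,0,-1]]]' 15
python3 - <<'E'
from h import *
c=snap('wrist','wrist18.png');s=read_state();print(s['position'],s['force']);crop('wrist18',220,150,420,290,'w18c.png')
E
```

```text
t: 27.6
position: [0.4929, -0.4217, 0.0479]
eef_rot: [[0.0, 0.768, 0.64], [-0.0, 0.64, -0.768], [-1.0, -0.0, 0.001]]
force: [-0.9, -2.5, -3.0]
opening: 0.632
[ 0.49288833 -0.42166042  0.04794654] [ 0.55048308 -2.74311409 -4.54346327]
```

View pics/w18c.png

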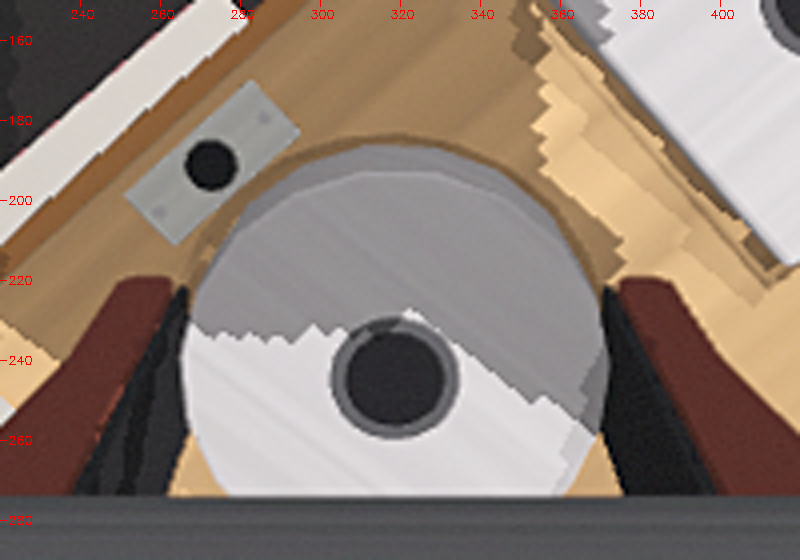

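```bash
python3 -m pendant '[[[0,-0.5,-1,0,0,0,-1],[0,-0.7,-2,0,0,0,-1],[0,-0.7,-3.5,0,0,0,-1],[0,-0.7,-3.5,0,0,0,-1],[0,-0.7,-3.5,0,0,0,0],[0,-0.7,-3.5,0,0,0,0.4],[0,-0.7,-3.5,0,0,0,0.45],[0,-0.7,0,0,0,0,0.45],[0,-0.7,30,0,0,0,0.45],[0,-0.7,70,0,0,0,0.45]]]' 15
python3 -m pendant '[[[30,10,30,0,0,0.1,0.45],[60,20,50,0,0,0.2,0.45],[60,20,60,0,0,0.3,0.45],[60,20,60,0,0,0.45,0.45],[60,20,60,0,0,0.55,0.45],[60,20,60,0,0,0.7,0.45],[60,20,60,0,0,0.7,0.45],[60,20,60,0,0,0.7,0.45],[60,20,60,0,0,0.7,0.45],[60,20,60,0,0,0.7,0.45]]]'
python3 - <<'E'
from h import *
c=snap('wrist','wrist19.png');c=snap('side','side19.png');crop('side19',330,280,430,360,'d19.png')
E
```

```text
t: 28.65
position: [0.4915, -0.421, 0.1168]
eef_rot: [[-0.004, 0.768, 0.64], [0.003, 0.64, -0.768], [-1.0, -0.001, -0.005]]
force: [0.4, 0.1, -0.4]
opening: 0.726
t: 29.65
position: [0.5527, -0.4021, 0.1779]
eef_rot: [[-0.0, 0.177, 0.984], [0.0, 0.984, -0.177], [-1.0, 0.0, -0.0]]
force: [0.1, 0.3, -0.1]
opening: 0.728
```

View pics/wrist19.png

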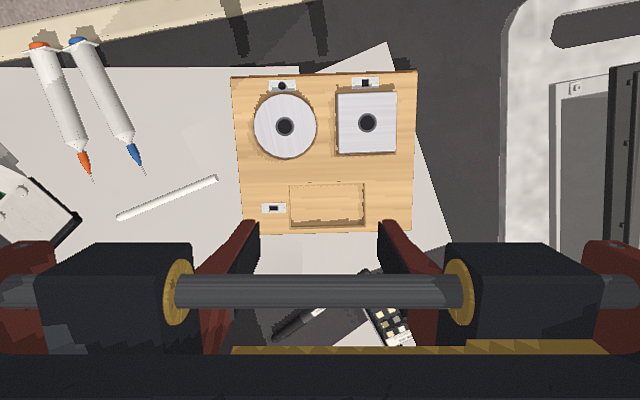

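View pics/d19.png

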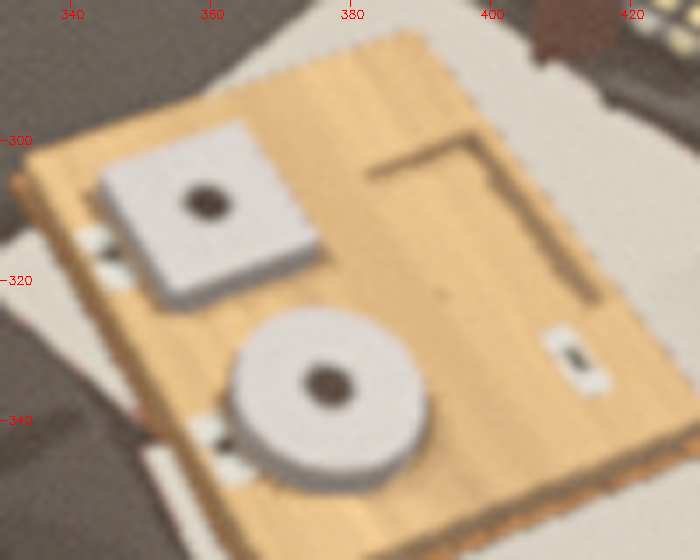

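Run:
```python
from h import *
crop('wrist19',240,75,420,165,'w19c.png')
```

```text
(no output)
```

View pics/w19c.png

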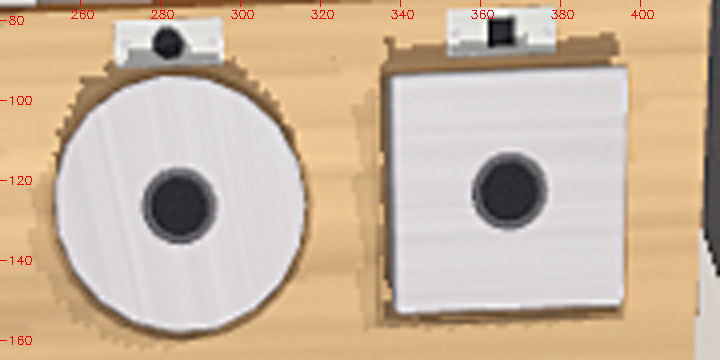

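Run:
```python
from h import *
c=load('wrist19')
for z in (.026,.033):
    L,R=pw(c,253.3,126,z),pw(c,317,125,z);T,B=pw(c,284,94,z),pw(c,285,158.5,z);print(z,np.linalg.norm(L-R),np.linalg.norm(T-B),((L+R+T+B)/4).round(4))
    quad(c,'sq',[(338.5,93.5),(397,92),(395.8,151),(338.5,153)],z)
s=load('side19')
for z in (.026,.033): print(pw(s,377,335,z).round(4),pw(s,360,309,z).round(4))
```

```text
0.026 0.056605026046976106 0.056129611911609416 [ 0.4924 -0.4219  0.026 ]
sq [ 0.5025 -0.3493  0.026 ] [(np.float64(0.0507), np.float64(81.3)), (np.float64(0.051), np.float64(-7.9)), (np.float64(0.0518), np.float64(-98.1)), (np.float64(0.0515), np.float64(170.8))]
0.033 0.0552316458134466 0.0547677664201664 [ 0.4923 -0.4212  0.033 ]
sq [ 0.5021 -0.3503  0.033 ] [(np.float64(0.0494), np.float64(81.3)), (np.float64(0.0498), np.float64(-7.9)), (np.float64(0.0506), np.float64(-98.1)), (np.float64(0.0503), np.float64(170.8))]
[ 0.4912 -0.4223  0.026 ] [ 0.5012 -0.3505  0.026 ]
[ 0.4874 -0.4259  0.033 ] [ 0.4973 -0.3549  0.033 ]
```

```bash
python3 -m pendant '[[[-20,10,30,0,0,-0.14,0.3],[-55,30,70,0,0,-0.28,0.3],[-95,55,90,0,0,-0.42,0.3],[-130,85,90,0,0,-0.56,0.3],[-150,130,90,0,0,-0.7,0.3],[-153,179,90,0,0,-0.84,0.3],[-153,228,90,0,0,-0.98,0.3],[-153,277,90,0,0,-1.12,0.3],[-153,326,90,0,0,-1.26,0.3],[-153,375,90,0,0,-1.4,0.3]]]'
python3 -m pendant '[[[0,49,0,0,0,-0.07,0.3],[0,98,0,0,0,-0.07,0.3],[10,145,0,0,0,-0.07,0.3],[30,185,-10,0,0,-0.07,0.3],[50,200,-20,0,0,-0.07,0.3],[54,203,-30,0,0,-0.07,0.3],[54,203,-30,0,0,-0.07,0.3],[54,203,-30,0,0,-0.07,0.3],[54,203,-30,0,0,-0.07,0.3],[54,203,-30,0,0,-0.07,0.3]]]'
python3 - <<'E'
from h import *
c=snap('wrist','wrist20.png');c=snap('scene','scene20.png');s=read_state();print(s['position'])
crop('scene20',180,180,340,300,'s20.png')
E
```

```text
t: 30.75
position: [0.4002, -0.0523, 0.2683]
eef_rot: [[0.001, 0.999, 0.047], [-0.0, 0.047, -0.999], [-1.0, 0.001, 0.0]]
force: [0.8, 0.3, 0.2]
opening: 0.648
t: 31.75
position: [0.4543, 0.1483, 0.2385]
eef_rot: [[0.001, 1.0, -0.019], [0.0, -0.019, -1.0], [-1.0, 0.001, -0.0]]
force: [0.4, -0.2, 0.7]
opening: 0.654
[0.45443887 0.14854678 0.2384206 ]
```

View pics/wrist20.png

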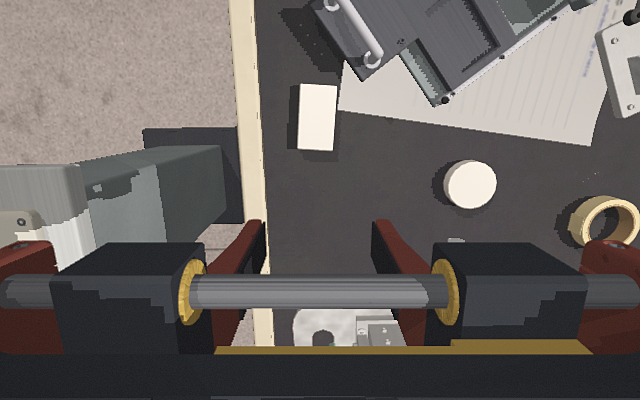

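View pics/s20.png

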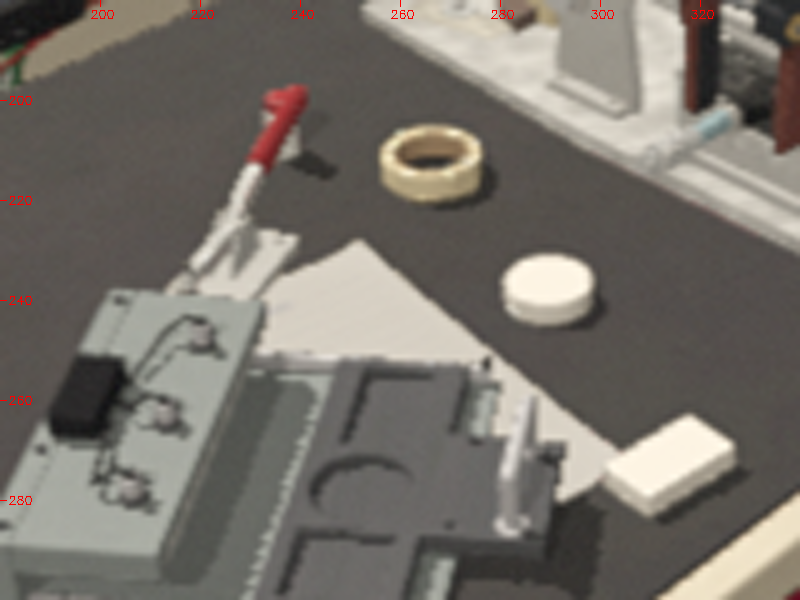

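Run:
```python
from h import *
crop('wrist20',280,70,360,160,'w20c.png');crop('wrist20',430,150,510,220,'w20d.png')
```

```text
(no output)
```

View pics/w20c.png

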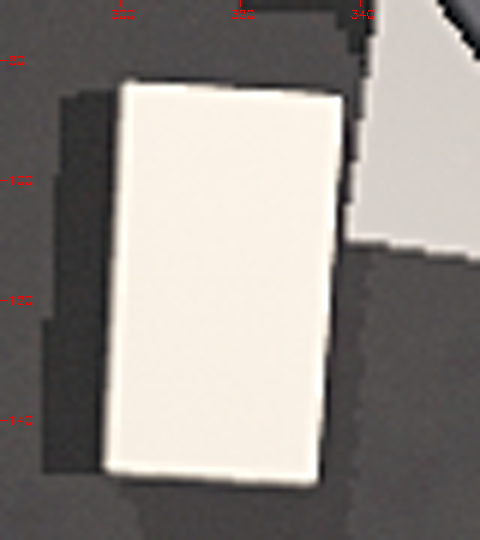

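View pics/w20d.png

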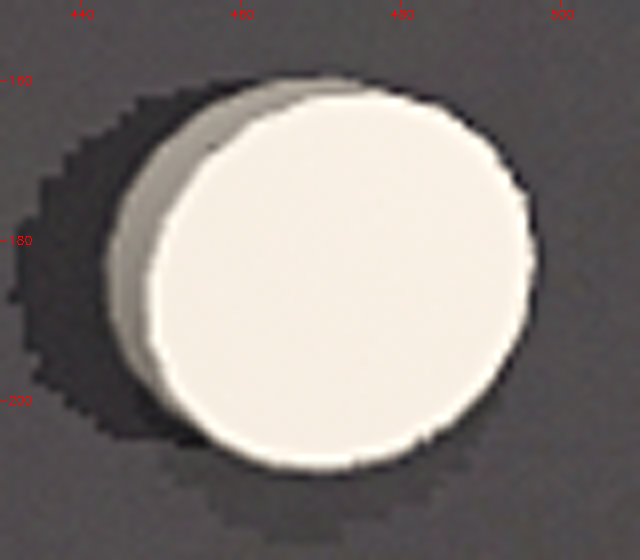

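Run:
```python
from h import *
c=load('wrist20')
quad(c,'obl',[(300,83.5),(337,86),(333,150.5),(297.5,148.5)],.016)
print('disc',np.mean([pw(c,*q,.016) for q in [(448.5,187),(496.5,182),(474,161.3),(468,208.7)]],0).round(4))
```

```text
obl [0.4535 0.21   0.016 ] [(np.float64(0.0398), np.float64(-4.7)), (np.float64(0.0691), np.float64(-93.9)), (np.float64(0.04), np.float64(175.8)), (np.float64(0.0694), np.float64(85.9))]
disc [0.6311 0.1315 0.016 ]
```

```bash
python3 -m pendant '[[[-1,35,-30,0,0,-0.054,0.3],[-1,61.5,-75,0,0,-0.054,0.3],[-1,61.5,-120,0,0,-0.054,0.3],[-1,61.5,-160,0,0,-0.054,0.3],[-1,61.5,-185,0,0,-0.054,0.3],[-1,61.5,-200,0,0,-0.054,0.3],[-1,61.5,-204.5,0,0,-0.054,0.3],[-1,61.5,-204.5,0,0,-0.054,0.3],[-1,61.5,-204.5,0,0,-0.054,0.3],[-1,61.5,-204.5,0,0,-0.054,0.3]]]'
python3 - <<'E'
from h import *
c=snap('wrist','wrist21.png');s=read_state();print(s['position'],s['force'])
E
```

```text
t: 32.85
position: [0.4542, 0.2108, 0.0345]
eef_rot: [[0.002, 0.997, -0.071], [0.001, -0.071, -0.997], [-1.0, 0.002, -0.001]]
force: [-0.0, -0.9, -0.5]
opening: 0.649
[0.45415658 0.21082369 0.03444238] [ 0.63053735 -1.02647451 -0.40107402]
```

View pics/wrist21.png

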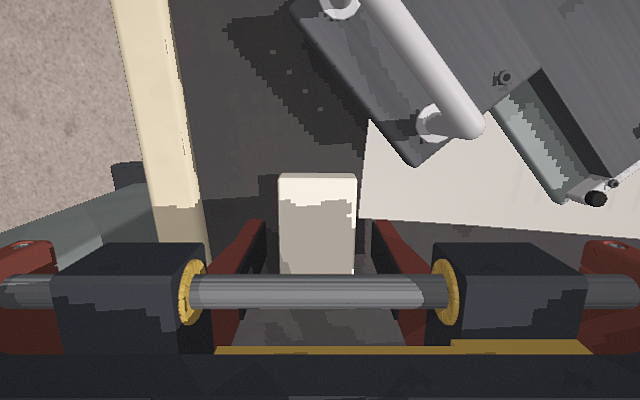

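```bash
python3 -m pendant '[[[0,0,0,0,0,0,-1],[0,0,0,0,0,0,-1],[0,0,0,0,0,0,-1],[0,0,0,0,0,0,-1],[0,0,10,0,0,0,-1],[0,0,40,0,0,0,-1],[0,0,80,0,0,0.1,-1],[10,5,120,0,0,0.22,-1],[40,25,140,0,0,0.34,-1],[75,45,140,0,0,0.46,-1]]]' 30
python3 -m pendant '[[[35,15,-5,0,0,0.12,-1],[62,30,-20,0,0,0.255,-1],[75,40,-50,0,0,0.255,-1],[75,40,-75,0,0,0.255,-1],[75,40,-90,0,0,0.255,-1],[75,40,-95,0,0,0.255,-1],[75,40,-95,0,0,0.255,-1],[75,40,-95,0,0,0.255,-1],[75,40,-95,0,0,0.255,-1],[75,40,-95,0,0,0.255,-1]]]'
python3 - <<'E'
from h import *
c=snap('wrist','wrist22.png');s=read_state();print(s['position'],s['force'],a(np.zeros(3),np.array(s['eef_rot'])[:,1]))
E
```

```text
t: 33.9
position: [0.5303, 0.2566, 0.1779]
eef_rot: [[0.005, 0.924, 0.384], [0.002, 0.384, -0.924], [-1.0, 0.006, -0.0]]
force: [1.2, 0.5, -1.2]
opening: 0.449
t: 34.9
position: [0.604, 0.2958, 0.0797]
eef_rot: [[0.002, 0.8, 0.6], [0.001, 0.6, -0.8], [-1.0, 0.002, 0.0]]
force: [0.1, 0.2, -1.1]
opening: 0.451
[0.60390525 0.29571009 0.07941762] [ 0.37149793 -0.0818887  -1.07444793] 36.9
```

View pics/wrist22.png

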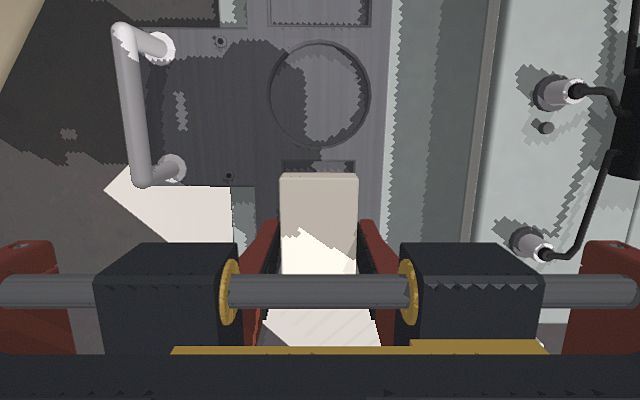

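Run:
```python
from h import *
crop('wrist22',260,30,380,240,'w22c.png')
```

```text
(no output)
```

View pics/w22c.png

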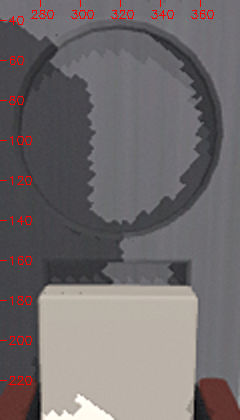

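Run:
```python
from h import *
c=load('wrist22');s=read_state();p=np.array(s['position']);R=np.array(s['eef_rot']);T=lambda X:(R.T@(X-p)*1000).round(1)
d=np.mean([pw(c,*q,.022) for q in [(269.5,94),(370.5,93),(320,40),(320,148.5)]],0)
x=np.array([.599,-.8007,0]);print('disc pocket',d.round(4),'obl pred',(d+.075*x).round(4),'tool',T(d+.075*x))
l,r=pw(c,282,160,.022),pw(c,355,160,.022);m=(l+r)/2;print('near rim',T(l),T(r),'ctr',(m+.0365*x).round(4),T(m+.0365*x))
z=p[2]
for nm,q,zz in [('topL',(279.5,178.5),z-.018),('topR',(358.5,178.5),z-.018),('botL',(281.5,173),z-.034),('botR',(356.5,173),z-.034)]: print(nm,T(pw(c,*q,zz)))
```

```text
disc pocket [0.5585 0.3574 0.022 ] obl pred [0.6034 0.2973 0.022 ] tool [57.4  0.5 -1.6]
near rim [ 57.4 -22.6 -38.4] [ 57.4  22.2 -38.4] ctr [0.6026 0.2971 0.022 ] [57.4 -0.3 -1.9]
topL [ 18.  -19.6 -34.6]
topR [ 18.   19.6 -34.7]
botL [ 34.  -20.4 -34.5]
botR [ 34.   20.5 -34.6]
```

```bash
python3 -m pendant '[[[-0.5,0.7,-6,0,0,0,-1],[-0.5,0.7,-12,0,0,0,-1],[-0.5,0.7,-18,0,0,0,-1],[-0.5,0.7,-21,0,0,0,-1],[-0.5,0.7,-23,0,0,0,-1],[-0.5,0.7,-25,0,0,0,-1],[-0.5,0.7,-26,0,0,0,-1],[-0.5,0.7,-26,0,0,0,-1],[-0.5,0.7,-26,0,0,0,-1],[-0.5,0.7,-26,0,0,0,-1]]]' 12
python3 - <<'E'
from h import *
c=snap('wrist','wrist23.png');s=read_state();print(s['position'],s['force']);crop('wrist23',230,110,410,290,'w23c.png')
E
```

```text
t: 35.95
position: [0.6031, 0.2963, 0.0526]
eef_rot: [[0.0, 0.8, 0.6], [0.0, 0.6, -0.8], [-1.0, 0.0, 0.0]]
force: [0.8, 0.1, -1.7]
opening: 0.453
[0.60309082 0.29633593 0.05261373] [-0.38856607 -0.35501318 -0.98147397]
```

View pics/w23c.png

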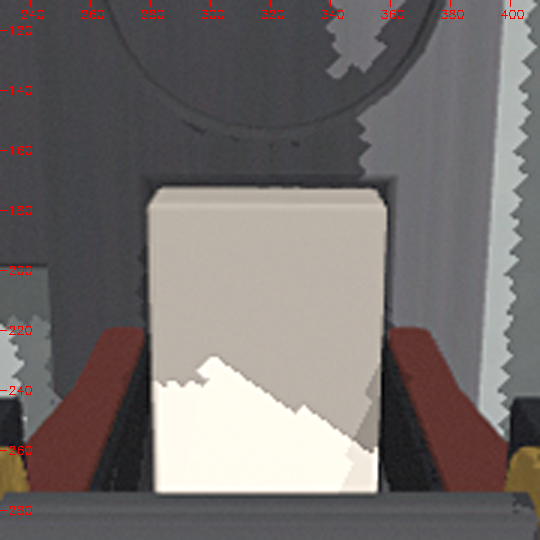

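```bash
python3 -m pendant '[[[0,0,-1,0,0,0,-1],[0,0,-2,0,0,0,-1],[0,0,-3,0,0,0,-1],[0,0,-3.5,0,0,0,-1],[0,0,-3.5,0,0,0,-0.5],[0,0,-3.5,0,0,0,0.1],[0,0,-3.5,0,0,0,0.1],[0,0,-3.5,0,0,0,0.1],[0,0,0,0,0,0,0.1],[0,0,10,0,0,0,0.1]]]' 12
python3 - <<'E'
from h import *
c=snap('wrist','wrist24.png');s=read_state();print(s['position'],s['force'],s['opening']);crop('wrist24',230,110,410,290,'w24c.png')
E
```

```text
t: 37.0
position: [0.6024, 0.296, 0.062]
eef_rot: [[-0.002, 0.8, 0.6], [-0.001, 0.6, -0.8], [-1.0, -0.002, -0.0]]
force: [0.3, -0.0, 0.2]
opening: 0.549
[0.60368016 0.29660202 0.06439831] [0.44674807 0.07992892 1.16545518] 0.5492418607180259
```

View pics/w24c.png

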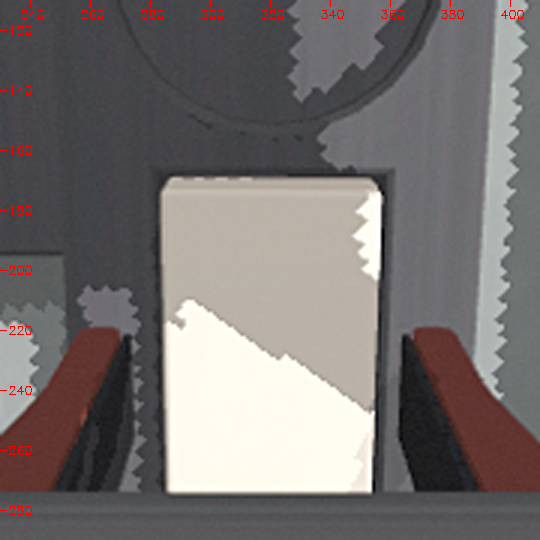

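```bash
python3 -m pendant '[[[0,0,30,0,0,0,0.5],[0,0,75,0,0,-0.1,0.5],[0,0,120,0,0,-0.24,0.5],[0,-15,150,0,0,-0.38,0.5],[0,-40,165,0,0,-0.52,0.5],[0,-70,165,0,0,-0.66,0.5],[0,-100,165,0,0,-0.8,0.5],[0,-130,165,0,0,-0.94,0.5],[0,-150,165,0,0,-1.08,0.5],[0,-175,165,0,0,-1.22,0.5]]]'
python3 -m pendant '[[[0,-15,0,0,0,-0.14,0.5],[0,-30,0,0,0,-0.28,0.5],[0,-40,0,0,0,-0.42,0.5],[0,-40,0,0,0,-0.47,0.5],[0,-40,0,0,0,-0.47,0.5],[0,-40,0,0,0,-0.47,0.5],[0,-40,0,0,0,-0.47,0.5],[0,-40,0,0,0,-0.47,0.5],[0,-40,0,0,0,-0.47,0.5],[0,-40,0,0,0,-0.47,0.5]]]'
python3 - <<'E'
from h import *
c=snap('wrist','wrist25.png');s=read_state();print(s['position'],s['force'],s['opening'],np.array(s['qpos']).round(2))
c=snap('scene','scene25.png');crop('scene25',180,180,340,300,'s25.png');c=snap('side','side25.png')
E
```

```text
t: 38.05
position: [0.6031, 0.1205, 0.2283]
eef_rot: [[0.001, 0.835, -0.55], [0.0, -0.55, -0.835], [-1.0, 0.001, -0.001]]
force: [-0.3, -1.2, -0.4]
opening: 0.751
t: 39.05
position: [0.6029, 0.0814, 0.2274]
eef_rot: [[-0.0, 0.501, -0.865], [0.0, -0.865, -0.501], [-1.0, -0.0, 0.0]]
force: [0.2, 0.3, 0.2]
opening: 0.747
[0.60294511 0.08138693 0.22733775] [0.09185264 0.92038018 0.24631723] 0.7507976652748163 [0.11 0.42 1.68 0.   1.04 1.16]
```

View pics/wrist25.png

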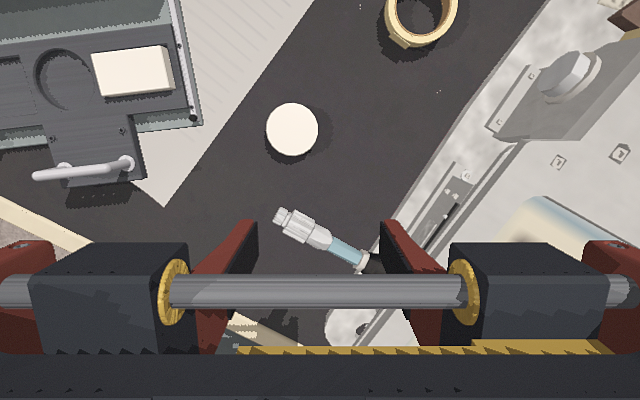

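View pics/s25.png

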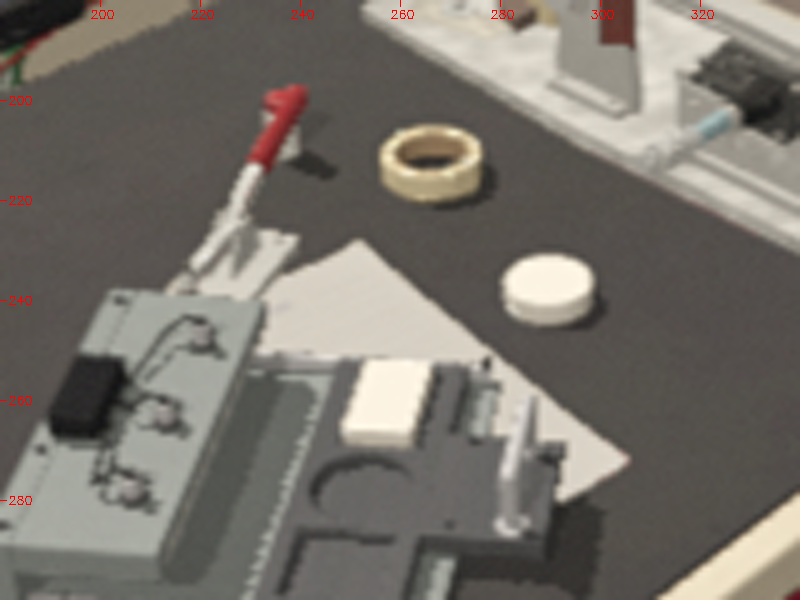

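View pics/side25.png

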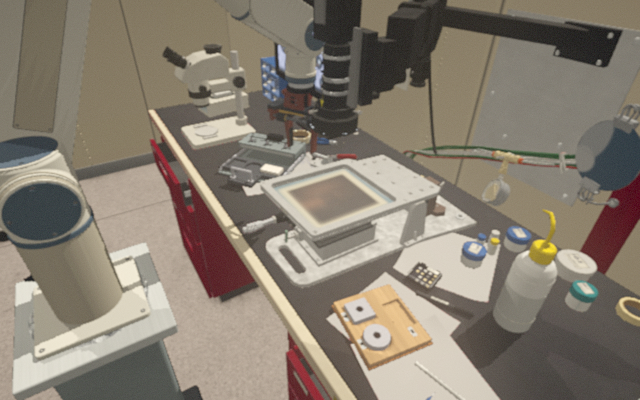

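Run:
```python
from h import *
c=load('wrist25');crop('wrist25',255,95,330,165,'w25c.png');crop('wrist25',80,30,200,110,'w25d.png')
print('mic tip',pw(c,275,210,.115).round(3),pw(c,340,245,.115).round(3))
print('tape',pw(c,420,15,.019).round(3))
```

```text
mic tip [0.576 0.106 0.115] [0.576 0.045 0.115]
tape [0.791 0.075 0.019]
```

View pics/w25c.png

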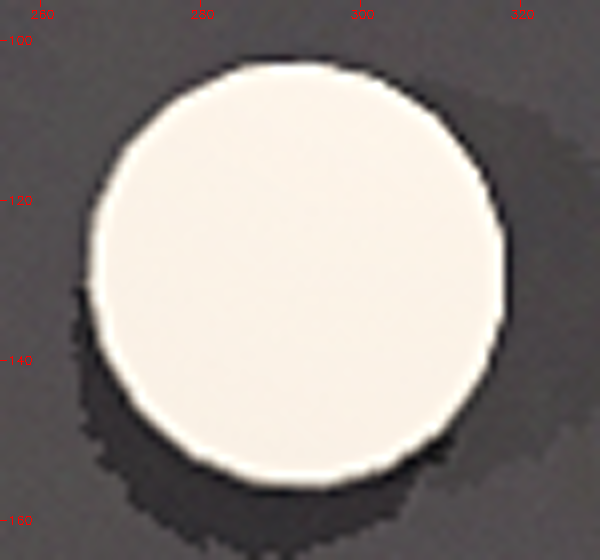

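View pics/w25d.png

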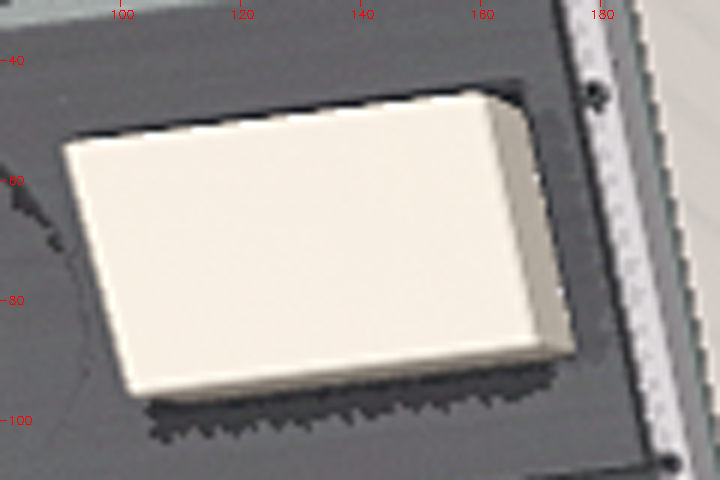

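Run:
```python
from h import *
c=load('wrist25')
quad(c,'obl',[(91,54),(159.8,45),(169,87.5),(102.5,96)],.031)
print('disc',np.mean([pw(c,*q,.016) for q in [(266.2,128),(318,129),(291,102.5),(293,155.5)]],0).round(4))
```

```text
obl [0.6024 0.2947 0.031 ] [(np.float64(0.0684), np.float64(-53.1)), (np.float64(0.0394), np.float64(-143.3)), (np.float64(0.0681), np.float64(127.0)), (np.float64(0.0394), np.float64(37.1))]
disc [0.6321 0.1307 0.016 ]
```

```bash
python3 -m pendant '[[[20,30,0,0,0,0,0.5],[29,50,-10,0,0,0,0.5],[29,50,-50,0,0,0,0.5],[29,50,-90,0,0,0,0.5],[29,50,-130,0,0,0,0.5],[29,50,-160,0,0,0,0.5],[29,50,-180,0,0,0,0.5],[29,50,-190,0,0,0,0.5],[29,50,-193,0,0,0,0.5],[29,50,-193,0,0,0,0.5]]]'
python3 - <<'E'
from h import *
c=snap('wrist','wrist26.png');s=read_state();print(s['position'],s['force'],s['opening'])
E
```

```text
t: 40.2
position: [0.6322, 0.1315, 0.0345]
eef_rot: [[0.0, 0.501, -0.865], [0.0, -0.865, -0.501], [-1.0, 0.0, -0.0]]
force: [-0.6, 0.4, -0.9]
opening: 0.752
[0.63258723 0.13153569 0.03514788] [-0.11974857  0.23796136  0.9880207 ] 0.7484540839126469
```

View pics/wrist26.png

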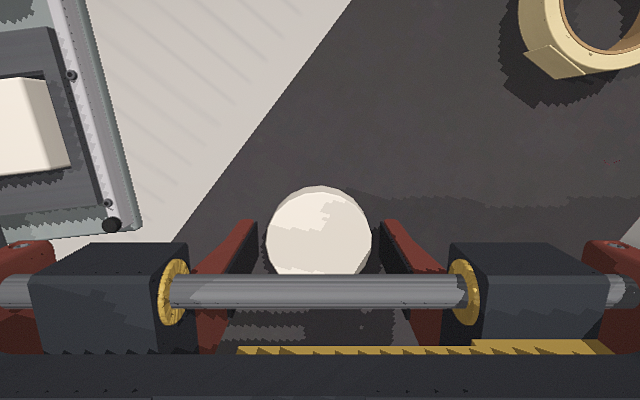

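```bash
python3 -m pendant '[[[0,0,0,0,0,0,-1],[0,0,0,0,0,0,-1],[0,0,0,0,0,0,-1],[0,0,0,0,0,0,-1],[0,0,8,0,0,0,-1],[0,0,40,0,0,0,-1],[0,0,85,0,0,0,-1],[0,10,125,0,0,0.12,-1],[0,30,150,0,0,0.26,-1],[-5,60,150,0,0,0.4,-1]]]' 30
python3 -m pendant '[[[-8,25,0,0,0,0.14,-1],[-16,55,0,0,0,0.28,-1],[-24,85,0,0,0,0.42,-1],[-32,115,0,0,0,0.56,-1],[-45,140,0,0,0,0.7,-1],[-60,160,0,0,0,0.84,-1],[-69,165,0,0,0,0.98,-1],[-69,165,-20,0,0,1.12,-1],[-69,165,-50,0,0,1.26,-1],[-69,165,-80,0,0,1.29,-1]]]'
python3 - <<'E'
from h import *
c=snap('wrist','wrist27.png');s=read_state();print(s['position'],s['force'],s['opening'],a(np.zeros(3),np.array(s['eef_rot'])[:,1]))
E
```

```text
t: 41.25
position: [0.6297, 0.1914, 0.1897]
eef_rot: [[0.008, 0.801, -0.599], [0.002, -0.599, -0.801], [-1.0, 0.005, -0.006]]
force: [1.0, 0.4, -0.8]
opening: 0.622
t: 42.25
position: [0.5579, 0.3565, 0.1043]
eef_rot: [[0.001, 0.797, 0.604], [0.001, 0.604, -0.797], [-1.0, 0.001, 0.0]]
force: [-0.7, -0.6, -0.7]
opening: 0.627
[0.55510074 0.35465484 0.09878779] [-1.19786087 -1.90645746 -3.40264197] 0.6217402276277882 37.1
```

View pics/wrist27.png

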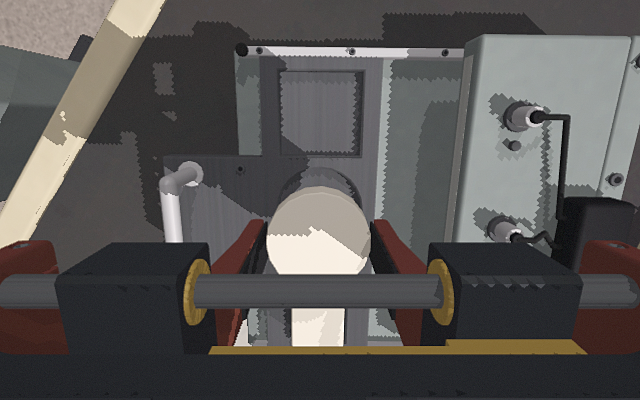

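```bash
python3 -m pendant '[[[0,0,-10,0,0,0,-1],[0,0,-20,0,0,0,-1],[0,0,-25,0,0,0,-1],[0,0,-25,0,0,0,-1],[0,0,-25,0,0,0,-1],[0,0,-25,0,0,0,-1],[0,0,-25,0,0,0,-1],[0,0,-25,0,0,0,-1],[0,0,-25,0,0,0,-1],[0,0,-25,0,0,0,-1]]]' 12
python3 - <<'E'
from h import *
c=snap('wrist','wrist28.png');s=read_state();print(s['position'],s['force']);crop('wrist28',240,70,400,250,'w28c.png')
E
```

```text
t: 43.3
position: [0.558, 0.3563, 0.0794]
eef_rot: [[0.0, 0.8, 0.6], [0.0, 0.6, -0.8], [-1.0, 0.0, 0.0]]
force: [0.3, -0.7, -1.9]
opening: 0.633
[0.55796712 0.35630131 0.0794236 ] [ 0.24544449 -0.07959404 -1.39911304]
```

View pics/w28c.png

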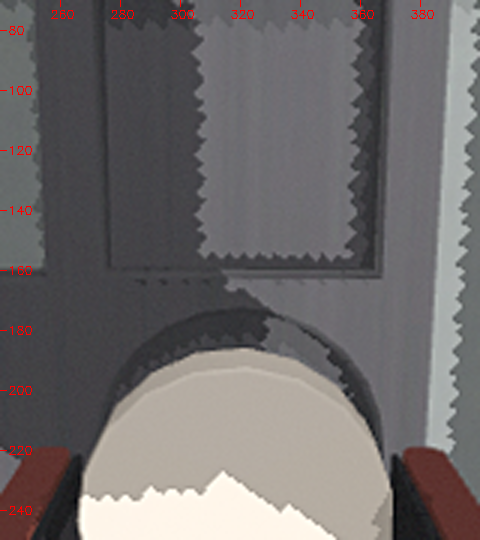

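```bash
python3 -m pendant '[[[0,0.4,-6,0,0,0,-1],[0,0.4,-12,0,0,0,-1],[0,0.4,-18,0,0,0,-1],[0,0.4,-21,0,0,0,-1],[0,0.4,-23,0,0,0,-1],[0,0.4,-25,0,0,0,-1],[0,0.4,-26,0,0,0,-1],[0,0.4,-26,0,0,0,-1],[0,0.4,-26,0,0,0,-1],[0,0.4,-26,0,0,0,-1]]]' 12
python3 - <<'E'
from h import *
c=snap('wrist','wrist29.png');s=read_state();print(s['position'],s['force']);crop('wrist29',240,130,400,280,'w29c.png')
E
```

```text
t: 44.35
position: [0.5581, 0.3567, 0.0536]
eef_rot: [[0.0, 0.8, 0.6], [0.0, 0.6, -0.8], [-1.0, 0.0, 0.0]]
force: [-0.4, 0.1, -0.9]
opening: 0.632
[0.55805604 0.35671485 0.05356746] [ 0.28262958  0.64109379 -1.23436715]
```

View pics/w29c.png

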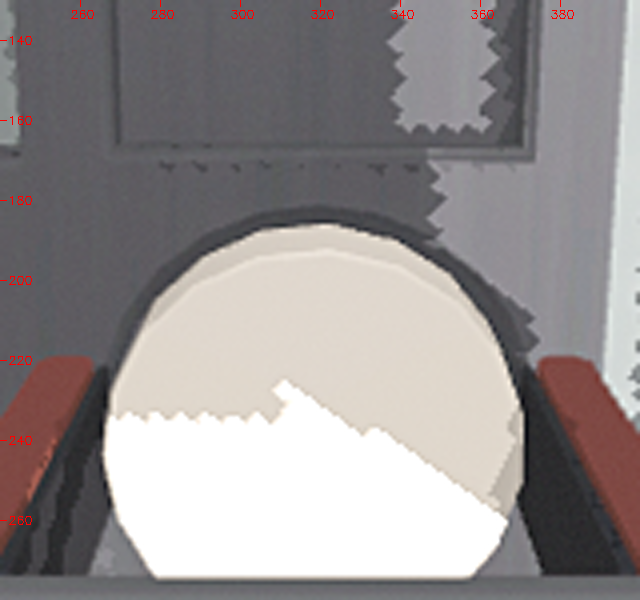

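```bash
python3 -m pendant '[[[0,0,-1,0,0,0,-1],[0,0,-2,0,0,0,-1],[0,0,-3,0,0,0,-1],[0,0,-4,0,0,0,-1],[0,0,-4.5,0,0,0,-0.3],[0,0,-4.5,0,0,0,0.4],[0,0,-4.5,0,0,0,0.45],[0,0,-4.5,0,0,0,0.45],[0,0,0,0,0,0,0.45],[0,0,30,0,0,0,0.45]]]' 12
python3 -m pendant '[[[10,-15,40,0,0,0,0.45],[25,-35,80,0,0,0,0.45],[40,-55,120,0,0,0,0.45],[40,-55,150,0,0,0,0.45],[40,-55,150,0,0,0,0.45],[40,-55,150,0,0,0,0.45],[40,-55,150,0,0,0,0.45],[40,-55,150,0,0,0,0.45],[40,-55,150,0,0,0,0.45],[40,-55,150,0,0,0,0.45]]]'
python3 - <<'E'
from h import *
c=snap('wrist','wrist30.png');s=read_state();print(s['position'],s['force'])
c=snap('scene','scene30.png');crop('scene30',180,200,340,320,'s30.png');c=snap('side','side30.png')
crop('wrist30',230,5,430,235,'w30c.png')
crop('side30',200,110,340,230,'d30.png')
E
```

```text
t: 45.4
position: [0.5558, 0.3553, 0.0805]
eef_rot: [[-0.006, 0.8, 0.6], [-0.004, 0.6, -0.8], [-1.0, -0.007, -0.001]]
force: [0.5, 1.2, -0.3]
opening: 0.726
t: 46.4
position: [0.5976, 0.3017, 0.2324]
eef_rot: [[-0.001, 0.8, 0.601], [-0.001, 0.601, -0.8], [-1.0, -0.001, -0.0]]
force: [0.4, 0.1, -0.3]
opening: 0.725
[0.59771569 0.30176103 0.23265921] [-0.95945073 -0.54636287 -0.22264479]
```

View pics/w30c.png

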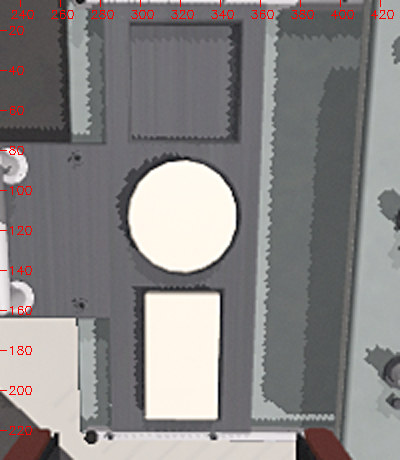

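View pics/s30.png

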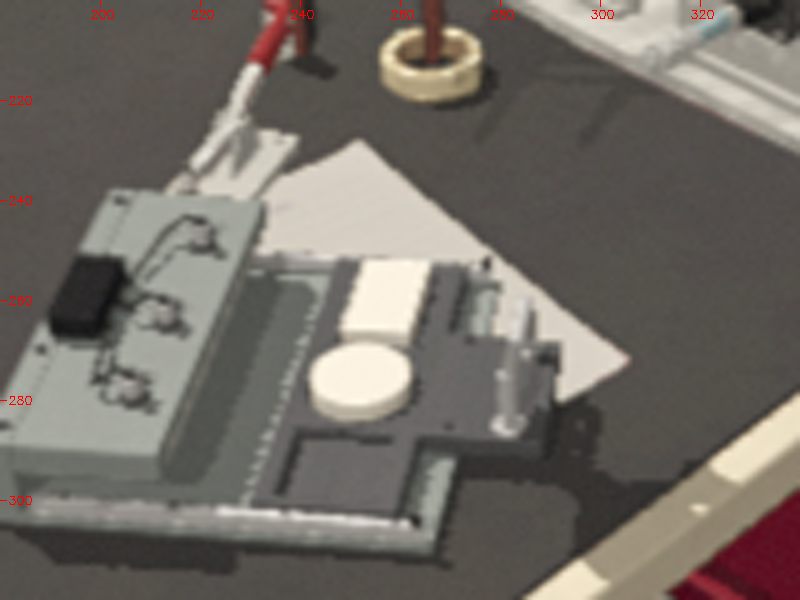

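View pics/d30.png

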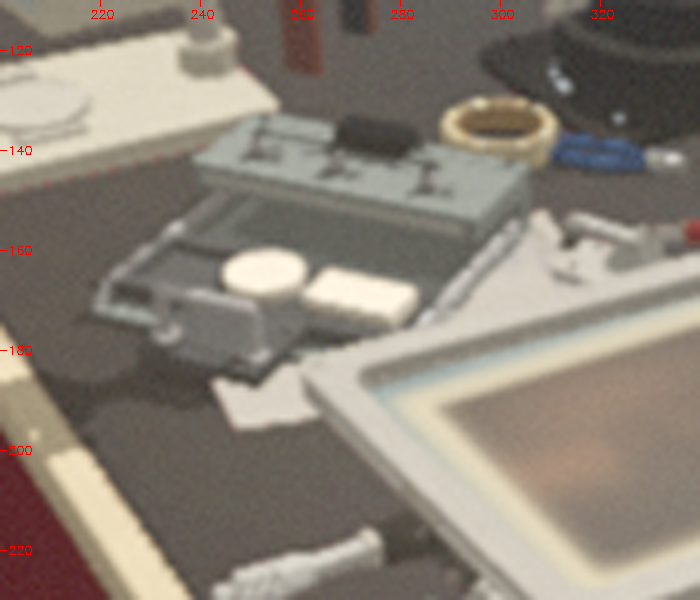

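Run:
```python
from h import *
crop('wrist30',280,75,360,225,'w30d.png')
crop('wrist30',280,75,360,150,'w30e.png');crop('wrist30',280,145,360,220,'w30f.png')
```

```text
(no output)
```

View pics/w30e.png

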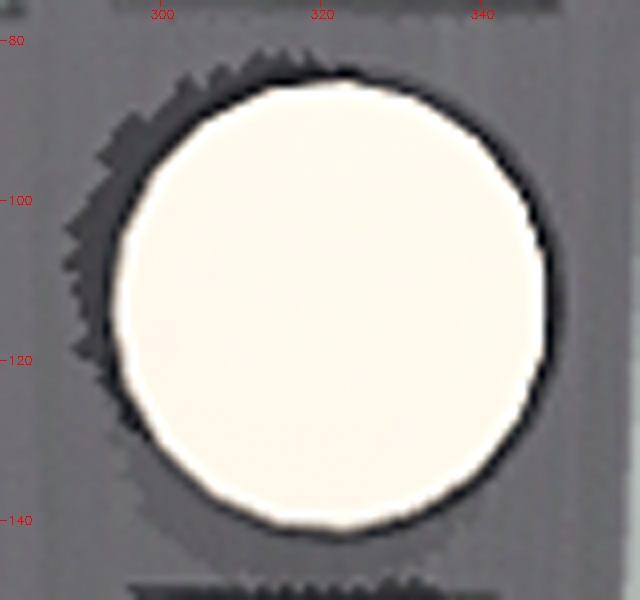

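View pics/w30f.png

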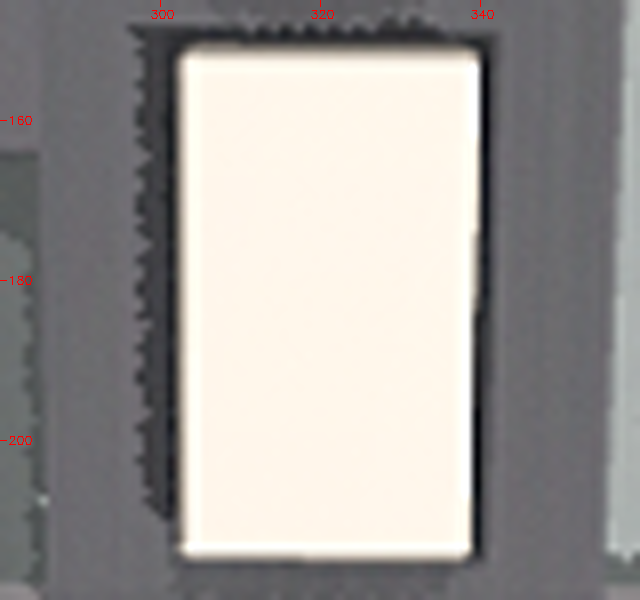

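Run:
```python
from h import *
c=load('wrist30')
for z in (.031,.038):
    L,R,T,B=[pw(c,*q,z) for q in [(294.2,113),(348,113),(322,84.8),(321,141.2)]]
    print(z,np.linalg.norm(L-R).round(4),np.linalg.norm(T-B).round(4),((L+R+T+B)/4).round(4))
    quad(c,'ob',[(302.3,151.3),(339.8,151.5),(338.8,214.8),(302.5,214.8)],z)
# square pocket for reference
quad(c,'sqp',[(295.5,19),(349.5,19),(348,75),(295,74)],.022)
```

```text
0.031 0.0555 0.0564 [0.5591 0.3566 0.031 ]
ob [0.6035 0.2969 0.031 ] [(np.float64(0.0398), np.float64(36.7)), (np.float64(0.0703), np.float64(-53.0)), (np.float64(0.0404), np.float64(-143.0)), (np.float64(0.0706), np.float64(126.5))]
0.038 0.0543 0.0552 [0.559  0.3565 0.038 ]
ob [0.6026 0.2981 0.038 ] [(np.float64(0.039), np.float64(36.7)), (np.float64(0.0689), np.float64(-53.0)), (np.float64(0.0396), np.float64(-143.0)), (np.float64(0.0691), np.float64(126.5))]
sqp [0.5207 0.4086 0.022 ] [(np.float64(0.0535), np.float64(36.9)), (np.float64(0.0523), np.float64(-53.4)), (np.float64(0.0546), np.float64(-144.1)), (np.float64(0.0514), np.float64(125.4))]
```

Run:
```python
from h import *
crop('side30',335,290,405,355,'d30b.png')
c=load('side30')
# predicted outlines: square master seated
import itertools
ang=np.radians(-8);X=np.array([np.cos(ang),np.sin(ang)]);Y=np.array([-X[1],X[0]])
for nm,ctr in [('sq',np.array([.5015,-.3503]))]:
  for z in (.026,.017):
    print(z,[wp(c,[*(ctr+.026*(i*X+j*Y)),z]).round(1).tolist() for i,j in [(-1,1),(1,1),(1,-1),(-1,-1)]])
```

```text
0.026 [[344.2, 303.9], [364.6, 296.8], [376.3, 313.9], [355.2, 321.7]]
0.017 [[344.0, 306.6], [364.3, 299.5], [375.9, 316.6], [354.9, 324.4]]
```

View pics/d30b.png

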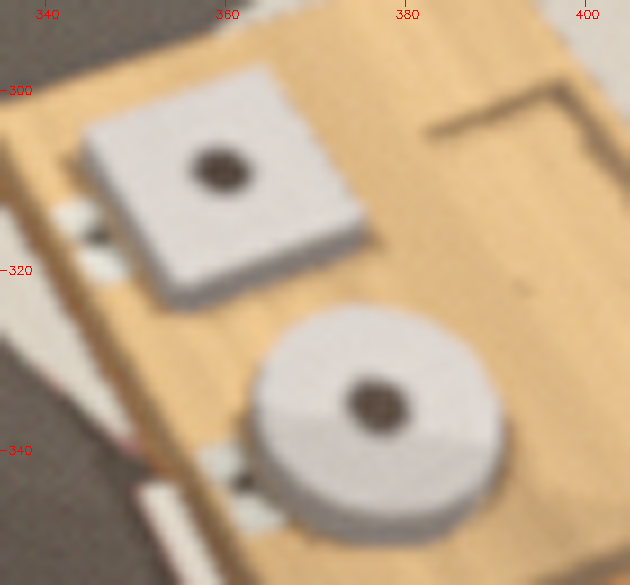

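```bash
python3 -m pendant '[[[-40,-1,0,0,0,0,0],[-85,-1,-10,0,0,0,-0.1],[-111,-1,-45,0,0,0,-0.1],[-111,-1,-90,0,0,0,-0.1],[-111,-1,-130,0,0,0,-0.1],[-111,-1,-155,0,0,0,-0.1],[-111,-1,-168,0,0,0,-0.1],[-111,-1,-169,0,0,0,-0.1],[-111,-1,-169,0,0,0,-0.1],[-111,-1,-169,0,0,0,-0.1]]]'
python3 - <<'E'
from h import *
s=read_state();print(s['position'],s['force'])
c=snap('scene','scene31.png');crop('scene31',180,200,340,320,'s31.png')
E
```

```text
t: 47.55
position: [0.488, 0.3012, 0.0659]
eef_rot: [[0.002, 0.8, 0.6], [0.001, 0.6, -0.8], [-1.0, 0.003, 0.0]]
force: [0.4, 0.0, 0.8]
opening: 0.449
[0.48799747 0.30123555 0.06586177] [0.39179273 0.01150677 0.78613142]
```

View pics/s31.png

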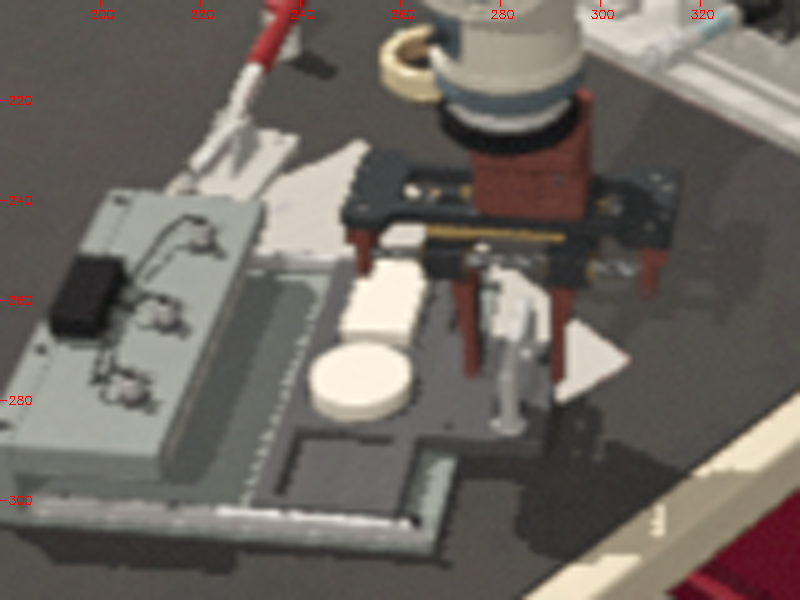

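```bash
python3 -m pendant '[[[0,0,-2,0,0,0,-1],[0,0,-2,0,0,0,-1],[0,0,-2,0,0,0,-1],[0,0,-2,0,0,0,-1],[0,0,-2,0,0,0,-1],[0,0,-2,0,0,0,-1],[2.4,1.8,-2,0,0,0,-1],[7.2,5.4,-2,0,0,0,-1],[13.6,10.2,-2,0,0,0,-1],[20,15,-2,0,0,0,-1]]]' 15
python3 -m pendant '[[[6.4,4.8,0,0,0,0,-1],[12.8,9.6,0,0,0,0,-1],[19.2,14.4,0,0,0,0,-1],[25.6,19.2,0,0,0,0,-1],[32,24,0,0,0,0,-1],[38.4,28.8,0,0,0,0,-1],[43.2,32.4,0,0,0,0,-1],[48,36,0,0,0,0,-1],[51.2,38.4,0,0,0,0,-1],[53.6,40.2,0,0,0,0,-1]]]'
python3 - <<'E'
from h import *
s=read_state();print(s['position'],s['force'],s['opening'])
c=snap('scene','scene32.png');crop('scene32',160,200,320,320,'s32.png')
E
```

```text
t: 48.6
position: [0.5062, 0.3149, 0.0626]
eef_rot: [[-0.002, 0.8, 0.6], [-0.002, 0.6, -0.8], [-1.0, -0.003, 0.0]]
force: [-1.7, -3.6, 6.5]
opening: 0.107
t: 49.6
position: [0.5604, 0.3551, 0.0626]
eef_rot: [[-0.001, 0.8, 0.6], [-0.002, 0.6, -0.8], [-1.0, -0.002, 0.001]]
force: [-0.8, -3.3, 5.5]
opening: 0.112
[0.56042954 0.35510324 0.06258069] [-0.76468859 -3.32529031  5.47177135] 0.1115667355779506
```

View pics/s32.png

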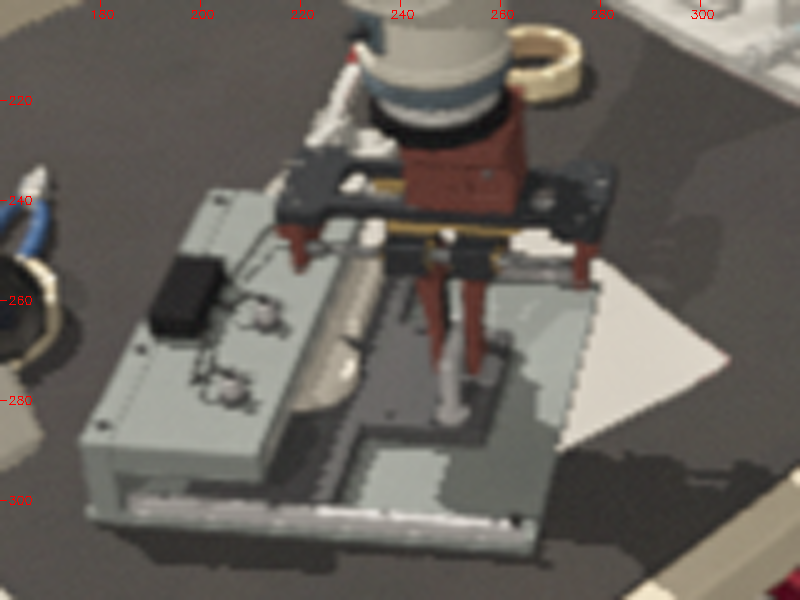

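```bash
python3 -m pendant '[[[2.4,1.8,0,0,0,0,-1],[4.8,3.6,0,0,0,0,-1],[7.2,5.4,0,0,0,0,-1],[9.6,7.2,0,0,0,0,-1],[12,9,0,0,0,0,-1],[13.6,10.2,0,0,0,0,-1],[14.8,11.1,0,0,0,0,-1],[15.6,11.7,0,0,0,0,-1],[16,12,0,0,0,0,-1],[16.4,12.3,0,0,0,0,-1]]]'
python3 - <<'E'
from h import *
s=read_state();print(s['position'],s['force'],s['opening'])
E
```

```text
t: 50.65
position: [0.5761, 0.3667, 0.0625]
eef_rot: [[-0.003, 0.8, 0.6], [-0.003, 0.6, -0.8], [-1.0, -0.004, 0.001]]
force: [-3.3, -7.5, 9.5]
opening: 0.111
[0.57608255 0.36668656 0.0625444 ] [-3.26129764 -7.47295634  9.52328748] 0.1105723723134224
```

```bash
python3 -m pendant '[[[0.8,0.6,0,0,0,0,-1],[1.6,1.2,0,0,0,0,-1],[2.4,1.8,0,0,0,0,-1],[3.2,2.4,0,0,0,0,-1],[3.2,2.4,0,0,0,0,-1],[3.2,2.4,0,0,0,0,-1],[3.2,2.4,0,0,0,0,-1],[3.2,2.4,0,0,0,0,-1],[3.2,2.4,0,0,0,0,-1],[3.2,2.4,0,0,0,0,-1]]]'
python3 - <<'E'
from h import *
s=read_state();print(s['position'],s['force'],s['opening'])
E
```

```text
t: 51.65
position: [0.5762, 0.3668, 0.0624]
eef_rot: [[-0.01, 0.8, 0.6], [-0.007, 0.6, -0.8], [-1.0, -0.012, 0.0]]
force: [-12.5, -14.2, 18.8]
opening: 0.109
[0.57615713 0.36681237 0.06238449] [-12.49537389 -14.17951529  18.77381172] 0.10861831752900013
```

```bash
python3 -m pendant '[[[-1.5,-1.1,0.5,0,0,0,-1],[-2.6,-1.9,1,0,0,0,-1],[-2.6,-1.9,1,0,0,0,-0.5],[-2.6,-1.9,1,0,0,0,-0.2],[-2.6,-1.9,1,0,0,0,-0.1],[-2.6,-1.9,1,0,0,0,-0.1],[-2.6,-1.9,10,0,0,0,-0.1],[-2.6,-1.9,50,0,0,0,-0.1],[-2.6,-1.9,100,0,0,0,-0.1],[-2.6,-1.9,150,0,0,0,-0.1]]]'
python3 -m pendant '[[[-30,0,30,0,0,0,0],[-60,0,50,0,0,0,0],[-80,0,50,0,0,0,0],[-80,0,50,0,0,0,0],[-80,0,50,0,0,0,0],[-80,0,50,0,0,0,0],[-80,0,50,0,0,0,0],[-80,0,50,0,0,0,0],[-80,0,50,0,0,0,0],[-80,0,50,0,0,0,0]]]'
python3 - <<'E'
from h import *
s=read_state();print(s['position'],s['force'],s['opening'])
c=snap('scene','scene33.png');crop('scene33',160,200,320,320,'s33.png');c=snap('wrist','wrist33.png')
c=snap('side','side33.png');crop('side33',200,110,340,230,'d33.png')
E
```

```text
t: 52.65
position: [0.5772, 0.3686, 0.2142]
eef_rot: [[-0.001, 0.8, 0.6], [-0.0, 0.6, -0.8], [-1.0, -0.001, -0.0]]
force: [0.3, 1.3, -0.6]
opening: 0.447
t: 53.65
position: [0.4978, 0.3686, 0.2621]
eef_rot: [[-0.0, 0.8, 0.6], [-0.0, 0.6, -0.8], [-1.0, -0.0, 0.0]]
force: [-0.2, 0.1, 0.1]
opening: 0.499
[0.49775643 0.3685587  0.26208246] [-0.1639387   0.13053306  0.09245061] 0.4988334076672082
```

View pics/s33.png

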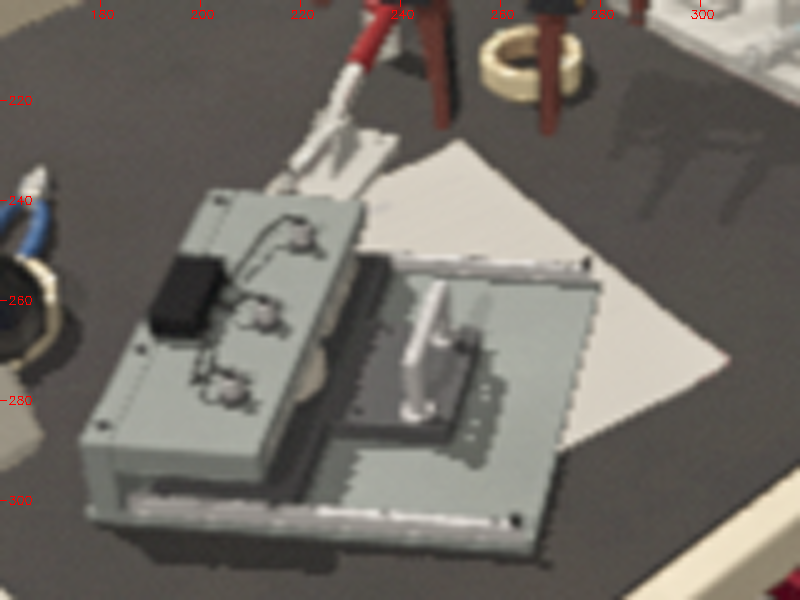

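View pics/wrist33.png

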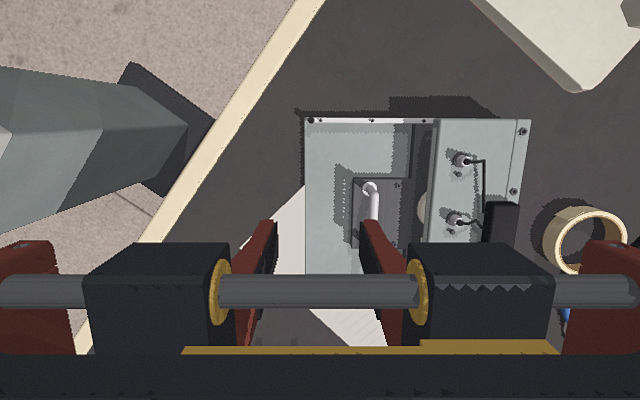

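View pics/d33.png

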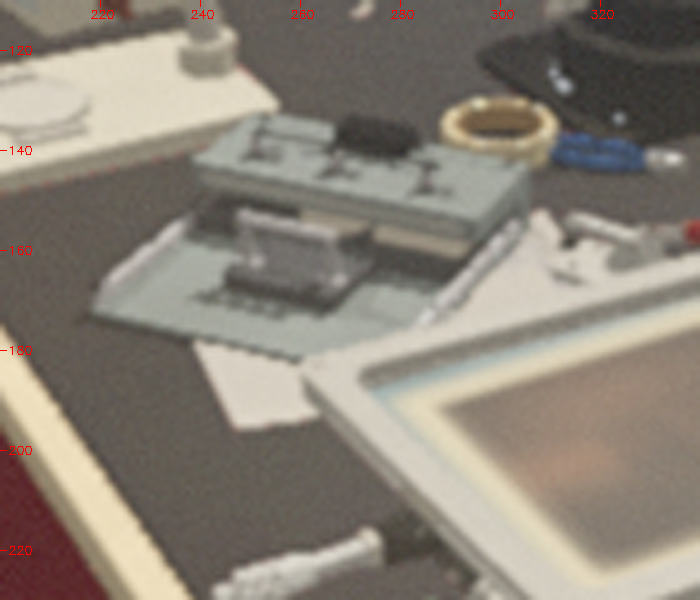

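Run:
```python
from h import *
for n,m,b in [('side0','side33',(244,150,275,172)),('scene1','scene33',(225,252,260,292))]:
    A=cv2.cvtColor(load(n)['img'],cv2.COLOR_RGB2GRAY).astype(np.float32);B=cv2.cvtColor(load(m)['img'],cv2.COLOR_RGB2GRAY).astype(np.float32)
    x0,y0,x1,y1=b; print(cv2.phaseCorrelate(A[y0:y1,x0:x1],B[y0:y1,x0:x1]))
c=load('scene33');o=wp(c,[.577,.364,.057]);print(wp(c,[.577-.0032,.364-.0024,.057])-o)
```

```text
((-0.1595453641716098, 0.1670591418457068), 1.0188726674144466)
((0.13144661080974984, -0.010435173852769708), 0.9242498344845242)
[1.39274693 0.08794975]
```

```bash
python3 -c "
from rig import *
print(close_job())"
```

```text
the job is handed in; nothing more can be done
None
```

The job is handed in at about 54 s of the 210 s allowed. As far as the cameras can show, everything is where it should be; no verdict was reported.

**Parts present:** two masters (square and disc) and two blanks (oblong and disc). The oblong master and the square blank were not there at the start.

**What I did:**
- I pulled the slide fully out by its handle.
- I put the square and disc masters into their slots in the block. The square master first came to rest tilted on the near rim of its slot, so I gripped it again, moved it about 1 mm and it dropped in.
- I laid the oblong and disc blanks into their pockets. The disc blank had been knocked a few centimetres during the run, so I located it again before picking it up.
- I pushed the slide in at about 0.08 m/s and slower at the end, until it stopped moving at roughly 19 N against the stop. Then I let go and moved clear.

**Last checks:**
- **Masters:** before the slide went in, both were level at their seated height. Their spacing measured 72.5 to 73.3 mm against the nominal 74 mm, and the block was not looked at closely after that.
- **Blanks:** both showed an even gap all round and were at their seated height before the slide went in. They passed under the bridge without a jam.
- **Slide:** its handle matches its starting pictures to within about 0.2 px. By the scene camera that is roughly 0.4 mm.
- **Robot:** it touches nothing, with force readings near zero.
- **Disagreement:** the wrist camera's close-up estimate of the slot position was about 2 mm different from its overview. I believe this caused the tilted first try with the square master, and I allowed for it when placing the other parts.

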